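Stand the fallen bottle in the reader's tray and latch the tray home

ROBOT

A 7-joint arm with a two-finger parallel gripper is mounted at the origin on the work surface. World frame = base frame: x ahead of the robot, y to its left, z up, the work surface at z = 0. Lengths are in mm, angles in rad, forces in N, time in s.
With the tool pointing down it reaches from about 400 to 850 mm from the base axis. Payload 4.5 kg.
Tool frame: the origin (TCP) lies between the finger pads; the fingertips stand 22 mm ahead of it and the grasp point (between the pads) lies 3 mm ahead of it (env.tip_extent is the distance from the TCP to the fingertips, in mm); y points along the fingers, x is the direction in which the jaws open and shut, and the axes are right-handed (so a half turn about y gives the same grasp; the last joint's range is limited). The gripper opens to 88 mm and grips with 3 to 60 N. Pads are 18 mm wide; open, the fingers measure 123 mm over their backs; the gripper's body (75 mm by 187 mm) begins 45 mm behind the grasp point.
Start: joints at [1.23, 0.689, -0.195, 1.565, 0.157, 0.902, -0.215], TCP at [228.833, -581.624, 260.743] pointing down, gripper open.
Joint ranges: [-3.01, 3.01], [-0.46, 2.08], [-1.47, 1.51], [0.13, 2.56], [-1, 4.14], [0.04, 2.09], [-2.66, 2.66]. Speed limits (rad/s): [2.57, 2.57, 3.14, 3.14, 3.14, 3.14, 3.14].

INTERFACE

Orientations are given as [roll, pitch, yaw] about the fixed x, y, z axes, in that order (R = Rz(yaw) Ry(pitch) Rx(roll)).
In Python, from rig import env gives the robot as it stands.
- The arm moves only by the tool carry_out, never from a script. Its argument "rows" is a list of rows, each an object with "slide": the shift along the tool's x, y, z in mm, a list of three; "dr": the turn, a rotation vector about the tool's x, y, z in degrees, a list of three; "grip": the opening in per cent of the stroke, from 0 (shut) to 100 (fully open). A call has 1 to 8 rows; each row shifts and turns the commanded pose from where the row before left it, along the tool's axes as they then stand; what a row does not reach is not made up. A row lasts 1/8 s, in which the tool goes at most 62.5 mm and 10.7 degrees, less where a joint would pass 70% of its speed; a pose out of reach is approached as far as the arm can. A call with a gripper value outside its range is refused whole. The fingers move at their own pace and stop on an object; "newtons" is the grip in N (left out, the last holds). Time passes only in rows, so rows that do not move let the fingers close. It gives the time, the measured TCP pose, the force and the opening at its end, in the units of the state.
- env.read_state(): the state, without advancing time (a new reading comes with each control period).
- env.grab_frame(name): name is "side" or "top" or "wrist"; returns (picture, depth): 480x640x3 uint8, red, green, blue; 480x640 float32, mm along the optical axis (not along the pixel's ray), 0 where there is no reading.
- env.get_calibration(name): a dict with "fx", "fy", "cx", "cy" (pixels), "origin" and "orientation" of the camera in the world. Camera axes: x right, y down, z forward; pixel columns grow to the right and rows downward; lengths in mm; the calibration is good to about 2 mm. The wrist camera is an equidistant fisheye: a pixel r from the principal point sees the ray r / f radians off the axis. A picture is of the moment at which its call begins: read the wrist's pose just before it. get_calibration takes no time and is no camera call; for the wrist camera it gives the pose at the moment of the call.
- env.hand_in(): hands the job in, once; it reports no verdict.
The state is a dict: "clock": time; "joints": joint angles; "qvel": joint speeds; "tau": joint torques, N m; "position": TCP position; "orientation": TCP orientation; "ft_force": force on the tool from outside, world axes, zero at the start; "torque": the same for the moment, N m; "opening": finger opening in mm.
Only numpy, scipy, OpenCV 4.12 (cv2) and the standard library are available. Lean on these libraries where they do the work, as an engineer would, in place of code of your own. Each camera call takes 0.05 s, during which the arm holds its last target. There are 200 camera calls.

TASK

A square sample bottle has toppled over beside the bottle reader. Set it down gently, upright with its cap on top, inside the low rim of the reader's open tray and let go; then push the tray in by its front plate until its push-push latch catches, let go, and check that it has stayed latched (if it has sprung back out, press it again), with the bottle still standing in it. Leave the other things on the bench where they are.

Things in the scene. Friction and masses are not known exactly. Their poses are not given: they have to be found in the camera images.
- bottle_mid (a point): Loose white plastic bottle lying on a flat side: square body 50 x 50 mm, 92 mm long, then a low shoulder and round grey cap 32 mm across; 112 mm long in all. Point: centre of the square body, 46 mm from the flat bottom, 66 mm from the cap's end, 25 mm from each flat side. x axis: bottom to cap (up when the bottle is upright); y, z square to flat sides.
- bottle: The same bottle, 0.2 to 0.39 kg; origin in the middle of the side it lies on at the start, half-way along its 112 mm; axes as bottle_mid. It starts left or right of the reader, cap towards the robot within about 0.5 rad. With a leaning tool, grip the square body nearer its cap end to keep the gripper's body off the bottle.
- reader: Bottle reader, white, fixed to the bench: base 16 mm high, 124 mm wide; two aluminium side rails 34 mm high; at the back a head 85 mm high. Origin on the bench on its centre line; x is the way the tray is pushed in (away from the robot, turned up to 0.2 rad), z up. Base and rails begin at x = -67 mm; the head spans x = 60 to 130 mm.
- tray (a joint): Steel tray's travel into the reader, m: 0 = sprung out (start), grows as pushed. Spring 4 N at 0, 8.4 N at the rigid stop at 0.044; damping 40 N per m/s. Pressed beyond 0.043 (to the stop) and released it comes back to 0.035 and stays latched; released earlier it slides right out. Pressed to the stop again it unlatches and slides out.
- tray_place (a point): Centre of the bottle place, on the tray floor's upper surface, 26 mm above the bench. A low steel rim, 7 mm above that floor, encloses a square of 80 x 80 mm around it. Axes as the reader's; moves with the tray. It lies 81 mm behind the front plate's outer face.
- tray_front (a point): Centre of the outer face of the tray's upright front plate (120 mm wide, 12 mm thick, 6 to 56 mm above the bench; point at 36 mm), facing the robot, pushed along the reader's +x. Moves with the tray. The gap from plate to rail ends is 46 mm when out, 11 mm latched, 2 mm at the stop.
- beaker: Bystander: open round glass beaker, 72 mm across, 95 mm tall, on the other side of the reader; origin under its centre.
- washbottle: Bystander: round white bottle, 66 mm across, 170 mm tall; origin under its centre.
- tuberack: Bystander: grey rack of capped tubes, 160 x 70 mm, 99 mm tall; origin under its centre.
There are look-alikes about, which are no part of the job. Leave any blue or orange look-alike of the bottle alone.

How it is judged:
By the outcome, as a careful person would: the job done as asked, in the order asked, and still so for the second after the job is handed in, with the robot touching nothing.
It also fails if it takes over 61 s, if anything falls off the work surface, if the arm or the gripper's body presses on something with over 40 N, if the wrist force passes 120 N, or if a joint passes its speed limit or range.

## Working session

There is one attempt and no reset: what is moved stays moved. The work goes in short steps, Python scripts to look and compute and a tool call to move; the robot and the scene stay as the last step left them, time stands still between calls to the robot, and variables do not carry over. Pictures are saved under pics/ and viewed, about 8 in all and at most 12, crops included, and the job is handed in when it is done.

Besides the shell and the picture viewer there is one more tool, called after "Request:" by a JSON object that holds its "fn" and its "kwargs", one argument or row to a line. carry_out: Moves the arm, as the interface text tells. Its arguments: {"type":"object","properties":{"rows":{"type":"array"},"newtons":{"type":"number"}},"required":["rows"]}

```bash
ls; mkdir -p pics
cat > h.py <<'E'
import numpy as np, cv2
from rig import env
from scipy.spatial.transform import Rotation as R
def Rm(o): return R.from_euler('xyz',o).as_matrix()
def snap(n,f):
    p,d=env.grab_frame(n); c=env.get_calibration(n); cv2.imwrite(f'pics/{f}.png',p[:,:,::-1]); np.savez(f'pics/{f}.npz',p=p,d=d,**{k:np.array(v) for k,v in c.items()}); return p,d,c
def pts(d,c):
    v,u=np.mgrid[:480,:640]; P=np.stack([(u-c['cx'])/c['fx']*d,(v-c['cy'])/c['fy']*d,d],-1)
    return P@Rm(c['orientation']).T+np.array(c['origin'])
def st():
    s=env.read_state(); print({k:np.round(s[k],3).tolist() for k in('clock','joints','position','orientation','ft_force','opening')}); return s
E
python3 - <<'E'
from h import *
st()
for n in('top','side'):
    p,d,c=snap(n,n+'0'); print(n,c)
E
```

```text
pics
{'clock': 0.0, 'joints': [1.23, 0.69, -0.195, 1.566, 0.157, 0.903, -0.215], 'position': [228.518, -581.074, 259.909], 'orientation': [-1.571, 0.002, -1.196], 'ft_force': [-0.074, 0.211, -0.714], 'opening': 87.56}
top {'fx': 522.7716587831452, 'fy': 522.7716587831452, 'cx': 316.94571588136205, 'cy': 244.15507989211343, 'origin': array([ 473.43086648,  -11.39646441, 1418.64252141]), 'orientation': array([-3.07557616, -0.00403948, -1.54849849])}
side {'fx': 451.8649907871389, 'fy': 451.8649907871389, 'cx': 322.35733124861275, 'cy': 239.81055323138042, 'origin': array([ 448.74280655, -659.98141564,  874.17545907]), 'orientation': array([-2.45296902, -0.01549613, -0.17830396])}
```

View pics/top0.png

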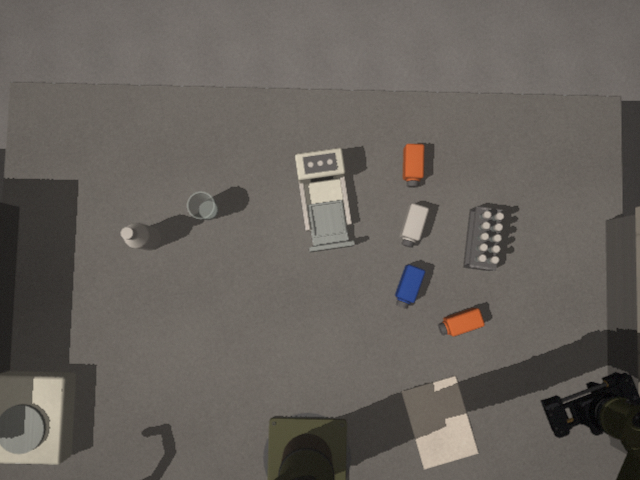

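View pics/side0.png

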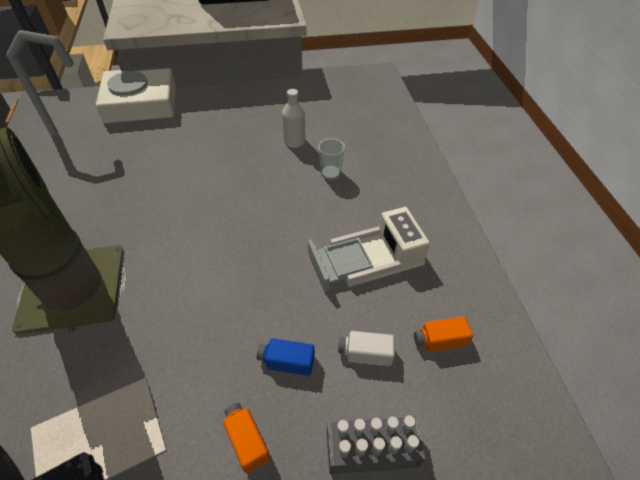

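Top view: the candidates are the white bottle (415,223), blue (410,285), orange (414,163) and (463,322), and the upright round washbottle (135,235). The white square one lying down with its grey cap towards the robot fits. Reader at (325,200), tray front plate at (331,245). I'll measure these and make the confirming crop.

```bash
cat > m.py <<'E'
from h import *
for n in('top','side'):
    z=np.load(f'pics/{n}0.npz'); p,d=z['p'],z['d']; P=pts(d,z)
    hsv=cv2.cvtColor(p,cv2.COLOR_RGB2HSV)
    u0,v0,w=(415,223,30) if n=='top' else (368,347,40)
    m=np.zeros(d.shape,bool); m[v0-w:v0+w,u0-w:u0+w]=True
    b=m&(P[...,2]>12)&(P[...,2]<70)&(hsv[...,1]<70)
    k,l,s,_=cv2.connectedComponentsWithStats(b.astype(np.uint8)); b=l==l[v0,u0]
    T=b&(P[...,2]>44)&(hsv[...,2]>130)
    print(n,'z pct',np.percentile(P[b][:,2],[5,50,95]).round(1),b.sum())
    r=cv2.minAreaRect(P[T][:,:2].astype(np.float32)); print(' top-face rect',r)
    r=cv2.minAreaRect(P[b][:,:2].astype(np.float32)); print(' all rect',r)
    # reader
    u0,v0,w=(325,200,62) if n=='top' else (370,250,70)
    m=np.zeros(d.shape,bool); m[v0-w:v0+w,u0-w:u0+w]=True
    for nm,lo,hi in(('head',80,92),('plate',50,62),('rails',30,37),('floor',22,29)):
        q=m&(P[...,2]>lo)&(P[...,2]<hi); X=P[q]
        if len(X)<8: continue
        r=cv2.minAreaRect(X[:,:2].astype(np.float32)); print(' ',nm,len(X),np.median(X,0).round(1),r)
    # table height
    print('bench z',np.median(P[150:300,240:290,2] if n=='top' else P[150:250,180:260,2]))
a=cv2.imread('pics/top0.png'); cv2.imwrite('pics/crop0.png',cv2.resize(a[140:340,290:490],(600,600),interpolation=cv2.INTER_CUBIC))
E
python3 m.py
```

```text
top z pct [29.6 48.7 54.1] 808
 top-face rect ((627.0405883789062, -269.74847412109375), (49.13102722167969, 96.42089080810547), 73.53231048583984)
 all rect ((620.7432861328125, -268.82720947265625), (50.610958099365234, 113.70853424072266), 73.83708190917969)
  head 1184 [769.7 -16.2  85.6] ((770.30859375, -16.040122985839844), (70.67218780517578, 123.60307312011719), 10.089442253112793)
  plate 234 [561.8 -46.6  55.6] ((646.0337524414062, -37.15544128417969), (186.627197265625, 117.43135070800781), 9.5452241897583)
  rails 598 [658.5 -35.1  32.9] ((647.402587890625, -36.85474395751953), (189.7364044189453, 123.93235778808594), 9.471501350402832)
  floor 1093 [622.9 -42.2  25.7] ((645.5840454101562, -37.18135070800781), (185.8529052734375, 124.07466125488281), 9.462562561035156)
bench z -0.2250109458298084
side z pct [19.8 49.9 53.2] 1551
 top-face rect ((627.5369262695312, -270.9978332519531), (48.425758361816406, 93.82612609863281), 73.58087921142578)
 all rect ((621.4053955078125, -270.3961181640625), (50.716976165771484, 111.8477554321289), 73.67890167236328)
  head 1220 [769.8 -23.6  87. ] ((771.7083740234375, -16.45037078857422), (71.14000701904297, 125.72804260253906), 9.848485946655273)
  plate 423 [568.5 -59.7  57. ] ((679.4658813476562, -31.792823791503906), (252.80917358398438, 126.47760772705078), 9.337613105773926)
  rails 937 [661.5 -62.2  34.1] ((679.5673217773438, -32.405296325683594), (251.9531707763672, 126.88682556152344), 9.0598726272583)
  floor 1258 [631.1 -44.3  27. ] ((680.0614624023438, -32.76325988769531), (253.27590942382812, 125.39543914794922), 9.60841178894043)
bench z 1.3599808829975473
```

View pics/crop0.png

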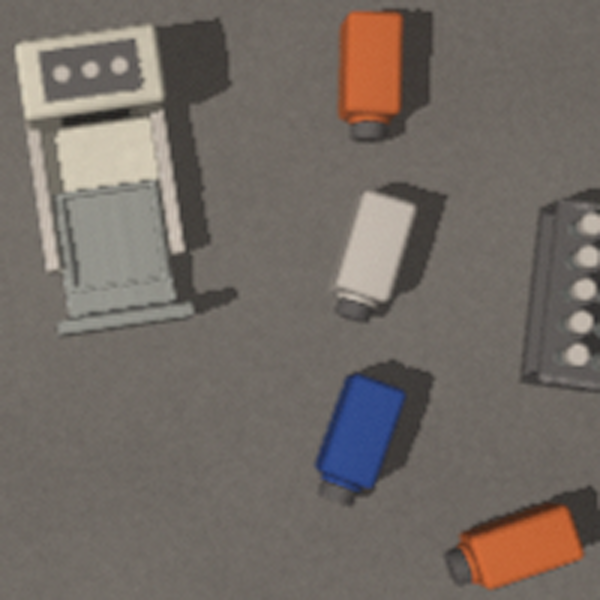

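The crop confirms it: the white body at crop (375,250) has its grey cap at (353,305), pointing towards the robot, and it is distinct from the blue and orange bottles. 

Plan: grip with the tool about 50° below horizontal, leaning forward along the bottle. A half roll about the finger axis then brings the cap up.

```bash
cat >> h.py <<'E'
BY=np.radians(-16.2); RY=np.radians(9.7)
RO=np.array([677.4,-32.2,0])
def rd(x,y,z): c,s=np.cos(RY),np.sin(RY); return RO+[c*x-s*y,s*x+c*y,z]
def tool(yaw,el,flip):   # fingers at heading yaw, el rad below horizontal; flip=+1: tool x to the right, -1: left
    a=np.array([np.cos(yaw),np.sin(yaw),0]); f=np.cos(el)*a-np.sin(el)*np.array([0,0,1])
    x=flip*np.array([np.sin(yaw),-np.cos(yaw),0]); return np.stack([x,f,np.cross(x,f)],1)
def plan(p1,R1,n,p0=None,R0=None,rv=None):
    s=env.read_state(); p0=np.array(s['position']) if p0 is None else p0; R0=Rm(s['orientation']) if R0 is None else R0
    rv=R.from_matrix(R0.T@R1).as_rotvec() if rv is None else rv
    w=np.round(np.degrees(rv)/n,1); print('dr/row',w.tolist(),'dist',np.linalg.norm(p1-p0).round(1))
    C=R0.copy();p=p0.astype(float).copy()
    for i in range(n):
        sl=np.round(C.T@((p1-p)/(n-i)),0 if np.linalg.norm(p1-p0)>60 else 1); print(sl.tolist()); p=p+C@sl; C=C@R.from_rotvec(np.radians(w)).as_matrix()
    print('ends',p.round(1)); return p,C
E
python3 - <<'E'
from h import *
z=np.load('pics/top0.npz'); P=pts(z['d'],z); hsv=cv2.cvtColor(z['p'],cv2.COLOR_RGB2HSV)
b=(hsv[...,0]>105)&(hsv[...,0]<125)&(hsv[...,1]>150)&(P[...,2]>15)
X=P[b]; print('blue',X.min(0).round(),X.max(0).round(),len(X))
a=np.array([np.cos(BY),np.sin(BY),0]); mid=np.array([629.5,-271.7,25])
g=mid-26*a+[0,0,3]; T=tool(BY,np.radians(50),1); f=T[:,1]
print('grasp',g,'tcp',g-3*f,'front',rd(-125,0,36),'place',rd(-44,0,26))
s=st()
print(Rm(s['orientation']).round(2))
plan(g-163*f,T,16)
E
```

```text
blue [ 216. -579.   34.] [ 515.  -11. 1419.] 654
grasp [ 604.53236417 -264.44623124   28.        ] tcp [ 602.68056952 -263.90823516   30.29813333] front [554.18706636 -53.26117245  36.        ] place [634.02904736 -39.6135327   26.        ]
{'clock': 0.1, 'joints': [1.23, 0.69, -0.194, 1.566, 0.157, 0.903, -0.215], 'position': [228.541, -581.168, 260.004], 'orientation': [-1.571, 0.002, -1.196], 'ft_force': [0.884, -0.305, -0.566], 'opening': 88.035}
[[ 0.37 -0.    0.93]
 [-0.93  0.    0.37]
 [-0.   -1.   -0.  ]]
dr/row [2.4, 2.3, -0.8] dist 455.0
[-14.0, 7.0, 24.0]
[-15.0, 7.0, 23.0]
[-16.0, 8.0, 22.0]
[-17.0, 9.0, 21.0]
[-18.0, 10.0, 20.0]
[-19.0, 10.0, 19.0]
[-20.0, 11.0, 18.0]
[-20.0, 11.0, 16.0]
[-21.0, 11.0, 15.0]
[-22.0, 12.0, 14.0]
[-23.0, 12.0, 12.0]
[-23.0, 12.0, 11.0]
[-24.0, 12.0, 10.0]
[-24.0, 12.0, 8.0]
[-25.0, 12.0, 7.0]
[-25.0, 13.0, 5.0]
ends [ 504.4 -235.   152.8]
```

Request:
{"fn": "carry_out", "kwargs": {
  "rows": [
    {"slide":[-14,7,24],"dr":[2.4,2.3,-0.8],"grip":100},
    {"slide":[-15,7,23],"dr":[2.4,2.3,-0.8],"grip":100},
    {"slide":[-16,8,22],"dr":[2.4,2.3,-0.8],"grip":100},
    {"slide":[-17,9,21],"dr":[2.4,2.3,-0.8],"grip":100},
    {"slide":[-18,10,20],"dr":[2.4,2.3,-0.8],"grip":100},
    {"slide":[-19,10,19],"dr":[2.4,2.3,-0.8],"grip":100},
    {"slide":[-20,11,18],"dr":[2.4,2.3,-0.8],"grip":100},
    {"slide":[-20,11,16],"dr":[2.4,2.3,-0.8],"grip":100}
  ]
}}

```text
clock: 1.1
position: [366.6, -407.0, 206.2]
orientation: [-1.222, -0.054, -1.532]
ft_force: [-0.2, 0.1, 0.2]
opening: 88.1
```

Request:
{"fn": "carry_out", "kwargs": {
  "rows": [
    {"slide":[-21,11,15],"dr":[2.4,2.3,-0.8],"grip":100},
    {"slide":[-22,12,14],"dr":[2.4,2.3,-0.8],"grip":100},
    {"slide":[-23,12,12],"dr":[2.4,2.3,-0.8],"grip":100},
    {"slide":[-23,12,11],"dr":[2.4,2.3,-0.8],"grip":100},
    {"slide":[-24,12,10],"dr":[2.4,2.3,-0.8],"grip":100},
    {"slide":[-24,12,8],"dr":[2.4,2.3,-0.8],"grip":100},
    {"slide":[-25,12,7],"dr":[2.4,2.3,-0.8],"grip":100},
    {"slide":[-25,13,5],"dr":[2.4,2.3,-0.8],"grip":100}
  ]
}}

```text
clock: 2.1
position: [510.6, -307.0, 246.4]
orientation: [-1.055, 0.073, -1.781]
ft_force: [0.9, 1.0, -0.3]
opening: 88.6
```

```bash
cat > a.py <<'E'
from h import *
s=st()
a=np.array([np.cos(BY),np.sin(BY),0]); mid=np.array([629.5,-271.7,25])
g=mid-26*a+[0,0,3]; T=tool(BY,np.radians(50),1); f=T[:,1]
print('rot err deg',np.degrees(R.from_matrix(Rm(s['orientation']).T@T).as_rotvec()).round(1))
p,C=plan(g-73*f,T,3)
plan(g-3*f,T,4,p,C)
E
python3 a.py
```

```text
{'clock': 2.1, 'joints': [0.817, 0.594, -0.357, 2.085, -1.0, 0.043, -0.245], 'position': [510.626, -306.991, 246.448], 'orientation': [-1.055, 0.073, -1.781], 'ft_force': [0.906, 1.019, -0.257], 'opening': 88.646}
rot err deg [10.6  1.  -5.8]
dr/row [3.5, 0.3, -1.9] dist 178.6
[-18.0, 54.0, -17.0]
[-19.0, 53.0, -20.0]
[-20.0, 50.0, -24.0]
ends [ 559.  -251.7   84.2]
dr/row [0.0, 0.0, -0.0] dist 70.4
[-0.0, 18.0, 0.0]
[-0.0, 17.0, 0.0]
[-0.0, 18.0, 0.0]
[-0.0, 17.0, 0.0]
ends [ 602.2 -264.1   30.5]
```

The arm has hit the j5 and j6 limits on this wrist branch. I'll identify the kinematics from the readings so I can pick a feasible posture.

```bash
cat > k.py <<'E'
from h import *
import itertools
D=[([1.23,0.69,-0.194,1.566,0.157,0.903,-0.215],[228.541,-581.168,260.004],[-1.571,0.002,-1.196]),
   ([0.817,0.594,-0.357,2.085,-1.0,0.043,-0.245],[510.626,-306.991,246.448],[-1.055,0.073,-1.781])]
def frames(q,sg):
    F=[];C=np.eye(3)
    for i in range(7):
        ax='z' if i%2==0 else 'y'; C=C@R.from_euler(ax,sg[i]*q[i]).as_matrix(); F.append(C)
    return F
if __name__=='__main__':
    res=[]
    for sg in itertools.product([1,-1],repeat=7):
        F=[frames(q,sg) for q,_,_ in D]
        M=[f[-1].T@Rm(o) for f,(q,p,o) in zip(F,D)]
        e=R.from_matrix(M[0].T@M[1]).magnitude()
        A=np.vstack([np.stack([np.array([0,0,1.]),f[1][:,2],f[3][:,2],f[5][:,2]],1) for f in F]); b=np.hstack([p for _,p,_ in D])
        x,r,_,_=np.linalg.lstsq(A,b,rcond=None); res.append((e,np.linalg.norm(A@x-b),sg,x.round(1),M[0].round(2).tolist()))
    for r in sorted(res,key=lambda r:r[0]*100+r[1])[:5]: print(r)
E
python3 k.py
```

```text
(0.0012473231262387393, np.float64(32.33905115172519), (-1, 1, -1, 1, -1, 1, -1), array([120.7, 683.2, 248.7, 245.7]), [[-1.0, -0.0, 0.0], [0.0, 0.0, 1.0], [-0.0, 1.0, -0.0]])
(0.06052927955875474, np.float64(32.33905115172519), (-1, 1, -1, 1, -1, 1, 1), array([120.7, 683.2, 248.7, 245.7]), [[-0.91, -0.0, -0.42], [-0.42, 0.0, 0.91], [-0.0, 1.0, -0.0]])
(1.0418910481231152, np.float64(25.220532450089614), (-1, -1, -1, -1, -1, -1, -1), array([ 404.8, -700.9, -228.4, -256.6]), [[-1.0, 0.0, 0.0], [0.0, -0.0, 1.0], [0.0, 1.0, 0.0]])
(1.0436044991105704, np.float64(25.220532450089614), (-1, -1, -1, -1, -1, -1, 1), array([ 404.8, -700.9, -228.4, -256.6]), [[-0.91, 0.0, -0.42], [-0.42, 0.0, 0.91], [0.0, 1.0, 0.0]])
(1.2893776436333304, np.float64(29.11855922478049), (-1, -1, -1, 1, -1, 1, 1), array([ 465.9, -273. ,  108. ,  358.4]), [[-0.18, 0.88, -0.44], [-0.05, 0.44, 0.9], [0.98, 0.19, -0.03]])
```

```bash
cat > k2.py <<'E'
from k import *
sg=(-1,1,-1,1,-1,1,-1)
A=[];b=[]
for q,p,o in D:
    F=frames(q,sg); A.append(np.stack([np.array([0,0,1.]),F[1][:,2],F[1][:,0],F[3][:,2],F[3][:,0],F[5][:,2],F[5][:,0]],1)); b+=list(p)
A=np.vstack(A);b=np.array(b)
for pr in ([267,293,52.5,342.5,-77.5,300,76],[333,316,82,384,-82,300,88],[300,400,0,400,0,280,0],[360,420,0,400,0,280,0]):
    pr=np.array(pr,float); W=np.diag([1/200.]*7)
    x=np.linalg.lstsq(np.vstack([A,W]),np.hstack([b,W@pr]),rcond=None)[0]; print(x.round(1),np.linalg.norm(A@x-b).round(2))
E
python3 k2.py
```

```text
[232.4 493.5 266.7 230.9 -32.7  65.5  94.6] 0.06
[267.5 467.5 291.3 233.8 -28.9  60.   96.9] 0.07
[198.  519.3 242.3 228.  -36.3  70.9  92.2] 0.08
[219.5 503.2 257.4 229.8 -34.   67.6  93.7] 0.08
```

Run:
```python
from h import *
s=st(); C=Rm(s['orientation']); f=C[:,1]
t=tool(np.radians(-110),np.radians(50),1)[:,1]
ax=np.cross(f,t); an=np.arctan2(np.linalg.norm(ax),f@t); ax/=np.linalg.norm(ax)
T=R.from_rotvec(ax*an).as_matrix()@C; print(f,t,np.degrees(an))
plan(np.array([470,-300,350.]),T,8)
```

```text
{'clock': 2.1, 'joints': [0.817, 0.594, -0.357, 2.085, -1.0, 0.043, -0.245], 'position': [510.626, -306.991, 246.448], 'orientation': [-1.055, 0.073, -1.781], 'ft_force': [0.906, 1.019, -0.257], 'opening': 88.646}
[ 0.49601329 -0.04051904 -0.86736903] [-0.21984631 -0.60402277 -0.76604444] 54.55853315840266
dr/row [-3.6, 0.0, -5.8] dist 111.5
[-1.0, -14.0, 2.0]
[1.0, -14.0, 1.0]
[2.0, -14.0, 0.0]
[3.0, -13.0, -1.0]
[5.0, -13.0, -1.0]
[6.0, -12.0, -2.0]
[7.0, -12.0, -3.0]
[9.0, -10.0, -4.0]
ends [ 470.1 -300.3  350.1]
```

Request:
{"fn": "carry_out", "kwargs": {
  "rows": [
    {"slide":[-1,-14,2],"dr":[-3.6,0,-5.8],"grip":100},
    {"slide":[1,-14,1],"dr":[-3.6,0,-5.8],"grip":100},
    {"slide":[2,-14,0],"dr":[-3.6,0,-5.8],"grip":100},
    {"slide":[3,-13,-1],"dr":[-3.6,0,-5.8],"grip":100}
  ]
}}

```text
clock: 2.6
position: [491.1, -305.9, 277.9]
orientation: [-1.266, -0.225, -1.903]
ft_force: [0.8, -0.6, -1.8]
opening: 87.9
```

```bash
cat > log.py <<'E'
from h import *
import json
s=st(); open('log.txt','a').write(json.dumps([np.array(s[k]).tolist() for k in('joints','position','orientation')])+'\n')
E
python3 log.py
```

```text
{'clock': 2.6, 'joints': [-0.079, 0.617, 0.743, 2.031, -0.738, 0.36, -0.713], 'position': [491.102, -305.856, 277.883], 'orientation': [-1.266, -0.225, -1.903], 'ft_force': [0.812, -0.55, -1.774], 'opening': 87.882}
```

Request:
{"fn": "carry_out", "kwargs": {
  "rows": [
    {"slide":[5,-13,-1],"dr":[-3.6,0,-5.8],"grip":100},
    {"slide":[6,-12,-2],"dr":[-3.6,0,-5.8],"grip":100},
    {"slide":[7,-12,-3],"dr":[-3.6,0,-5.8],"grip":100},
    {"slide":[9,-10,-4],"dr":[-3.6,0,-5.8],"grip":100}
  ]
}}

```text
clock: 3.1
position: [469.7, -306.4, 328.4]
orientation: [-1.485, -0.622, -1.986]
ft_force: [-1.1, -0.8, -0.5]
opening: 88.2
```

```bash
python3 log.py
cat > k2.py <<'E'
from k import *
import json
sg=(-1,1,-1,1,-1,1,-1)
DD=D+[tuple(json.loads(l)) for l in open('log.txt')]
A=[];b=[]
for q,p,o in DD:
    F=frames(q,sg); A.append(np.stack([np.array([0,0,1.]),F[1][:,2],F[1][:,0],F[3][:,2],F[3][:,0],F[5][:,2],F[5][:,0]],1)); b+=list(p)
A=np.vstack(A);b=np.array(b)
if __name__=='__main__':
    print(np.linalg.svd(A)[1].round(3))
    for c in (range(7),[0,1,3,5],[0,1,3,5,6],[0,1,2,3,4,5]):
        c=list(c); x=np.linalg.lstsq(A[:,c],b,rcond=None)[0]; print(c,x.round(1),(A[:,c]@x-b).round(1))
E
python3 k2.py
```

```text
{'clock': 3.1, 'joints': [-0.446, 0.931, 1.303, 1.864, -0.445, 0.732, -1.072], 'position': [469.668, -306.35, 328.372], 'orientation': [-1.485, -0.622, -1.986], 'ft_force': [-1.092, -0.755, -0.458], 'opening': 88.219}
[3.877 3.127 1.495 0.829 0.425 0.27  0.129]
[0, 1, 2, 3, 4, 5, 6] [350.  494.6  -7.5 305.6 -34.  310.2 -54.3] [44.9 25.8  2.4  4.9 -0.5  2.9  1.9  2.4  2.2  0.5  2.1 -7.5]
[0, 1, 3, 5] [375.4 541.4 371.9 291.6] [48.4 14.5 10.5 26.1 42.9  3.5  5.7 26.8 -8.4 -2.1  6.2 -5.6]
[0, 1, 3, 5, 6] [365.2 523.7 313.1 318.7 -52.7] [48.2 19.7 -4.2  3.7  1.3  8.4  1.1  6.8  4.3 -3.5  0.5 -8.5]
[0, 1, 2, 3, 4, 5] [401.  489.6  24.4 371.7 -21.2 272.8] [ 48.   15.3  15.9  25.9  39.1  -1.3   8.6  26.7 -10.2  -5.5   7.4  -4.5]
```

```bash
cat > k3.py <<'E'
from k import *
import json
sg=(-1,1,-1,1,-1,1,-1)
DD=D+[tuple(json.loads(l)) for l in open('log.txt')]
def row(q):
    F=frames(q,sg); c=[np.eye(3)[:,2],np.eye(3)[:,0],np.eye(3)[:,1]]
    for i in (0,1,3,5): c+= [F[i][:,2],F[i][:,0],F[i][:,1]] if i else [F[0][:,0]]
    return np.stack(c,1)
nm=['h','bx','by','F0x','L1','F1x','F1y','L2','F3x','F3y','L3','F5x','F5y']
if __name__=='__main__':
    A=np.vstack([row(q) for q,_,_ in DD]); b=np.hstack([p for _,p,_ in DD])
    for c in (['h','L1','L2','L3','F1y','F3y','F5y'],['h','L1','L2','L3','F0x'],['h','L1','L2','L3','bx','by'],['h','L1','L2','L3','F0x','F5x'],['h','L1','F1x','L2','F3x','L3','F5x','F0x'],['h','L1','F1x','L2','F3x','L3','F0x'],['h','L1','L2','L3','bx','by','F5x']):
        j=[nm.index(k) for k in c]; x=np.linalg.lstsq(A[:,j],b,rcond=None)[0]; print(dict(zip(c,x.round(0).tolist())),(A[:,j]@x-b).round(1))
E
python3 k3.py
```

```text
{'h': 347.0, 'L1': 563.0, 'L2': 345.0, 'L3': 303.0, 'F1y': -19.0, 'F3y': -27.0, 'F5y': -0.0} [-0.  -0.  -0.1  0.  -0.   0.1 -0.1  0.  -0.1  0.1 -0.   0. ]
{'h': 394.0, 'L1': 511.0, 'L2': 371.0, 'L3': 287.0, 'F0x': 20.0} [ 48.5  13.7  10.4  26.   40.5   1.2   7.5  28.6 -10.1  -5.    7.5  -1.5]
{'h': 353.0, 'L1': 571.0, 'L2': 346.0, 'L3': 310.0, 'bx': -25.0, 'by': -28.0} [ 17.7 -14.1   8.5   7.9   4.1  11.9  -7.7   9.6  -4.7 -17.8   0.4 -15.7]
{'h': 383.0, 'L1': 495.0, 'L2': 313.0, 'L3': 315.0, 'F0x': 19.0, 'F5x': -53.0} [48.4 19.  -4.3  3.7 -0.9  6.2  2.8  8.6  2.6 -6.3  1.8 -4.5]
{'h': 345.0, 'L1': 487.0, 'F1x': -46.0, 'L2': 300.0, 'F3x': -23.0, 'L3': 323.0, 'F5x': -56.0, 'F0x': 43.0} [44.  26.4 -1.9  5.5 -1.6  1.7  2.1  3.8 -0.1  1.2  3.9  0.2]
{'h': 401.0, 'L1': 489.0, 'F1x': 20.0, 'L2': 371.0, 'F3x': -20.0, 'L3': 274.0, 'F0x': 5.0} [ 47.9  15.4  15.4  26.   39.1  -1.4   8.6  26.9 -10.5  -5.4   7.7  -3.5]
{'h': 382.0, 'L1': 594.0, 'L2': 350.0, 'L3': 373.0, 'bx': -74.0, 'by': 49.0, 'F5x': -68.0} [ 13.9  -9.9 -10.1   1.8   0.8   5.6  -3.    8.1   6.5 -12.7   1.   -2. ]
```

The kinematics now fit to 0.1 mm, using lateral offsets. Next I'll search postures for the grasp and place pair.

```bash
cat > ik.py <<'E'
from k3 import *
from scipy.optimize import least_squares
c=['h','L1','L2','L3','F1y','F3y','F5y']; J=[nm.index(k) for k in c]
A=np.vstack([row(q) for q,_,_ in DD[:4]])[:,J]; X=np.linalg.lstsq(A,np.hstack([p for _,p,_ in DD[:4]]),rcond=None)[0]
M=frames(D[0][0],sg)[-1].T@Rm(D[0][2]); M=np.round(M)
lo=np.array([-3.01,-.46,-1.47,.13,-1,.04,-2.66]); hi=np.array([3.01,2.08,1.51,2.56,4.14,2.09,2.66]); md=(lo+hi)/2
def fk(q): return row(q)[:,J]@X, frames(q,sg)[-1]@M
def ik(p,T,seed,w=1e-3,m=.05):
    def e(q):
        a,C=fk(q); return np.r_[(a-p)/100,R.from_matrix(C.T@T).as_rotvec(),w*(q-seed)]
    s=least_squares(e,np.clip(seed,lo+m+.01,hi-m-.01),bounds=(lo+m,hi-m)); a,C=fk(s.x)
    return s.x,np.linalg.norm(a-p)+100*R.from_matrix(C.T@T).magnitude()
MID=np.array([629.5,-271.7,25]); a_=np.array([np.cos(BY),np.sin(BY),0])
def grasp(be,fl,off=26,up=3):
    T=tool(BY,be,fl); g=MID-off*a_+[0,0,up]; return g-3*T[:,1],T,g
B0=np.stack([-a_,np.cross([0,0,1],-a_),[0,0,1]],1)
def placed(be,fl,psi,dz=0,off=26,up=3,at=None):
    p,T,g=grasp(be,fl,off,up); z=np.array([0,0,1.]); e=np.array([np.cos(psi),np.sin(psi),0])  # bottle z axis -> heading psi
    B1=np.stack([z,np.cross(e,z),e],1); C=rd(-44,0,26+46) if at is None else at
    Q=B1@B0.T; return C+[0,0,dz]+Q@(p-MID),Q@T
E
cat > s.py <<'E'
from ik import *
rng=np.random.default_rng(0)
def sols(p,T,n=25):
    out=[]
    for _ in range(n):
        q,e=ik(p,T,rng.uniform(lo,hi))
        if e<1: out.append(q)
    return out
for bd in (45,60,75,88):
  for fl in (1,-1):
    be=np.radians(bd); p,T,g=grasp(be,fl); S0=sols(p,T)
    if not S0: print(bd,fl,'no grasp'); continue
    for k in range(4):
        S1=sols(*placed(be,fl,RY+k*np.pi/2,10))
        if not S1: continue
        i,j=min(((i,j) for i in range(len(S0)) for j in range(len(S1))),key=lambda t:np.abs(S0[t[0]]-S1[t[1]]).max())
        print(bd,fl,k,len(S0),len(S1),'f1',placed(be,fl,RY+k*np.pi/2)[1][:,1].round(2),S0[i].round(2),S1[j].round(2))
E
time python3 s.py
```

```text
45 1 0 10 14 f1 [-0.7  -0.12 -0.71] [-0.16  1.52  1.02  2.23  3.64  1.42  0.51] [ 0.16  1.39 -0.85  0.72  0.72  2.04 -1.8 ]
45 1 1 10 19 f1 [ 0.12 -0.7  -0.71] [-0.16  1.52  1.02  2.23  3.64  1.42  0.51] [ 0.14  1.24 -1.    1.67  1.52  1.74 -1.23]
45 1 2 10 15 f1 [ 0.7   0.12 -0.71] [0.37 1.14 0.   2.2  3.22 0.98 1.59] [ 0.79  1.44 -1.42  2.26  2.37  1.24  0.05]
45 1 3 10 4 f1 [-0.12  0.7  -0.71] [-0.16  1.52  1.02  2.23  3.64  1.42  0.51] [ 0.56  1.17 -0.58  1.35 -0.22  1.04 -2.61]
45 -1 0 16 16 f1 [-0.7  -0.12 -0.71] [ 1.1   1.66 -1.42  2.16  2.51  1.37  0.1 ] [ 0.16  1.39 -0.85  0.72  0.72  2.04  1.34]
45 -1 1 16 19 f1 [ 0.12 -0.7  -0.71] [ 1.1   1.66 -1.42  2.16  2.51  1.37  0.1 ] [ 0.08  1.17 -0.86  1.67  1.45  1.61  1.91]
45 -1 2 16 13 f1 [ 0.7   0.12 -0.71] [ 1.1   1.66 -1.42  2.16  2.51  1.37  0.09] [0.04 0.97 0.06 2.3  3.4  0.92 1.55]
45 -1 3 16 14 f1 [-0.12  0.7  -0.71] [ 1.1   1.66 -1.42  2.16  2.51  1.37  0.1 ] [ 0.81  1.49 -1.42  1.33  0.67  1.24 -0.15]
60 1 1 7 19 f1 [ 0.15 -0.85 -0.5 ] [-0.12  1.3   0.91  2.07  4.01  0.99  0.42] [ 0.07  1.36 -1.03  1.63  1.65  2.04 -1.
[... 1444 characters left out ...]
1.39  0.09  1.52  1.19  1.54 -1.31]
88 1 2 10 12 f1 [ 0.99  0.17 -0.03] [ 0.93  1.45 -1.42  1.58  1.48  1.4  -2.49] [ 0.32  1.5  -0.25  2.33  3.65  2.04 -1.03]
88 1 3 10 6 f1 [-0.17  0.99 -0.03] [ 0.42  1.03 -0.14  1.61  0.26  0.49 -1.73] [ 0.7   1.59 -0.84  1.   -0.41  1.56 -2.53]
88 -1 1 12 12 f1 [ 0.17 -0.99 -0.03] [ 0.43  1.03 -0.17  1.61  0.3   0.49  1.37] [-0.57  1.39  0.14  1.52  1.16  1.5   1.84]
88 -1 2 12 11 f1 [ 0.99  0.17 -0.03] [ 0.92  1.42 -1.36  1.58  1.45  1.34  0.65] [ 0.32  1.5  -0.25  2.33  3.65  2.04  2.11]
88 -1 3 12 16 f1 [-0.17  0.99 -0.03] [ 0.68  1.11 -0.65  1.59  0.93  0.74  0.88] [ 0.81  1.78 -1.42  0.99  0.12  1.53  0.24]
real	8m23.526s
user	8m11.622s
sys	0m0.270s
```

```bash
cat > sim.py <<'E'
from ik import *
def jac(q):
    p,C=fk(q); Jm=np.zeros((6,7)); h=1e-5
    for i in range(7):
        d=q.copy(); d[i]+=h; a,E=fk(d); Jm[:3,i]=(a-p)/h/1000; Jm[3:,i]=R.from_matrix(E@C.T).as_rotvec()/h
    return Jm
def step(q,p,T,lam=.02,kn=0,it=4,qn=md):
    for _ in range(it):
        a,C=fk(q); e=np.r_[(p-a)/1000,R.from_matrix(T@C.T).as_rotvec()]
        Jm=jac(q); Ji=Jm.T@np.linalg.inv(Jm@Jm.T+lam**2*np.eye(6)); q=q+Ji@e+kn*(np.eye(7)-Ji@Jm)@(qn-q); q=np.clip(q,lo+.001,hi-.001)
    return q
def run(q,rows,**k):
    q=np.array(q,float); p,T=fk(q); tr=[]
    for sl,dr in rows:
        p=p+T@np.array(sl,float); T=T@R.from_rotvec(np.radians(dr)).as_matrix(); q=step(q,p,T,**k); tr.append(q)
    return np.array(tr),p,T
E
cat > t.py <<'E'
from sim import *
sl=[[-14,7,24],[-15,7,23],[-16,8,22],[-17,9,21],[-18,10,20],[-19,10,19],[-20,11,18],[-20,11,16],[-21,11,15],[-22,12,14],[-23,12,12],[-23,12,11],[-24,12,10],[-24,12,8],[-25,12,7],[-25,13,5]]
rows=[(s,[2.4,2.3,-.8]) for s in sl]
for lam in(.02,.1):
  for kn in (0,.05,.3):
    tr,p,T=run(D[0][0],rows,lam=lam,kn=kn); print(lam,kn,tr[7].round(2),tr[-1].round(2),fk(tr[-1])[0].round(0))
rows=[(s,[-3.6,0,-5.8]) for s in ([-1,-14,2],[1,-14,1],[2,-14,0],[3,-13,-1])]
for lam in(.02,.1):
  for kn in (0,.05,.3):
    tr,p,T=run(D[1][0],rows,lam=lam,kn=kn); print(lam,kn,tr[-1].round(2))
tr,p,T=run(D[1][0],rows,lam=.1,kn=.05,qn=np.array(D[0][0])); print('home',tr[-1].round(2))
E
time python3 t.py
```

```text
0.02 0 [ 1.11  0.64 -0.35  2.07 -0.15  0.2  -0.53] [ 0.97  0.68 -0.77  2.43 -0.58  0.04 -0.77] [371. -88. 199.]
0.02 0.05 [ 1.15  0.65 -0.41  2.07  0.05  0.2  -0.73] [ 0.51  0.63 -0.16  2.45 -0.    0.04 -1.45] [ 319. -159.  155.]
0.02 0.3 [ 1.19  0.65 -0.48  2.07  0.25  0.21 -0.92] [ 0.46  0.63 -0.09  2.45  0.05  0.04 -1.51] [ 316. -169.  155.]
0.1 0 [ 1.11  0.64 -0.35  2.07 -0.15  0.2  -0.53] [ 0.92  0.69 -0.71  2.38 -0.56  0.04 -0.78] [ 399. -105.  194.]
0.1 0.05 [ 1.15  0.65 -0.41  2.06  0.05  0.21 -0.72] [ 0.54  0.63 -0.17  2.39 -0.    0.04 -1.43] [ 356. -177.  159.]
0.1 0.3 [ 1.17  0.66 -0.46  2.03  0.23  0.24 -0.9 ] [ 0.52  0.63 -0.13  2.35  0.07  0.04 -1.49] [ 373. -201.  159.]
0.02 0 [-0.23  0.66  0.93  2.   -0.67  0.44 -0.82]
0.02 0.05 [-0.12  0.58  0.71  1.99 -0.28  0.38 -1.21]
0.02 0.3 [ 0.04  0.52  0.44  1.99  0.18  0.39 -1.67]
0.1 0 [-0.23  0.67  0.94  2.   -0.69  0.45 -0.8 ]
0.1 0.05 [-0.11  0.58  0.7   1.99 -0.26  0.38 -1.22]
0.1 0.3 [ 0.08  0.52  0.39  1.94  0.2   0.43 -1.66]
home [-0.16  0.61  0.8   1.99 -0.45  0.39 -1.03]
real	0m3.924s
user	0m3.989s
sys	0m0.138s
```

```bash
cat >> sim.py <<'E'
def follow(q,p1,T1,n,it=2,lam=.03):
    p0,T0=fk(q); rv=R.from_matrix(T0.T@T1).as_rotvec(); tr=[]
    for i in range(1,n+1):
        q=step(q,p0+(p1-p0)*i/n,T0@R.from_rotvec(rv*i/n).as_matrix(),lam=lam,it=it); tr.append(q)
    a,C=fk(q); e=np.linalg.norm(a-p1)+100*R.from_matrix(C.T@T1).magnitude()
    tr=np.array(tr); return q,e,np.minimum(tr-lo,hi-tr).min()
E
cat > t2.py <<'E'
from sim import *
qc=np.array([-0.446,.931,1.303,1.864,-.445,.732,-1.072])
def frm(xyaw):  # pointing down, tool x at yaw
    x=np.array([np.cos(xyaw),np.sin(xyaw),0]); f=np.array([0,0,-1.]); return np.stack([x,f,np.cross(x,f)],1)
q1,e,m=follow(qc,np.array([480,-250,300.]),frm(BY),10); print('A',q1.round(2),round(e,1),round(m,2))
q2,e,m=follow(q1,np.array([520,-250,250.]),frm(BY+np.radians(70)),8); print('B',q2.round(2),round(e,1),round(m,2))
for bd in (65,72,78,85):
    be=np.radians(bd); p,T,g=grasp(be,-1)
    q3,e3,m3=follow(q2,p-110*T[:,1],T,8); q4,e4,m4=follow(q3,p,T,5); print(bd,'pre',q3.round(2),round(e3,1),round(m3,2),'g',q4.round(2),round(e4,1),round(m4,2))
    q5,e5,m5=follow(q4,p+[-10,0,170],T,6)
    for k in (1,2,3):
        p6,T6=placed(be,-1,RY+k*np.pi/2,90); q6,e6,m6=follow(q5,p6,T6,18)
        p7,T7=placed(be,-1,RY+k*np.pi/2,3); q7,e7,m7=follow(q6,p7,T7,6); q8,e8,m8=follow(q7,p7-120*T7[:,1],T7,6)
        print('  ',k,round(e5,1),round(m5,2),q6.round(2),round(e6,1),round(m6,2),'pl',q7.round(2),round(e7,1),round(m7,2),'ret',round(e8,1),round(m8,2))
E
time python3 t2.py
```

```text
A [ 0.19  0.55  0.34  1.79 -0.24  0.85  0.36] 0.0 0.28
B [ 0.39  0.63 -0.04  1.73  0.03  0.78  1.28] 0.0 0.74
65 pre [0.36 0.78 0.01 2.11 0.23 0.04 1.42] 90.6 0.0 g [0.33 0.98 0.04 1.99 0.24 0.04 1.39] 124.9 0.0
   1 0.0 0.0 [-0.58  1.06  0.23  1.67  1.01  1.13  2.08] 0.0 0.1 pl [-0.58  1.21  0.23  1.64  1.03  1.07  1.98] 0.0 0.6 ret 0.0 0.59
   2 0.0 0.0 [ 1.53  1.97 -1.47  2.47 -1.    0.04  0.56] 393.7 0.0 pl [ 1.5   2.08 -1.47  2.44 -1.    0.04  0.99] 404.1 0.0 ret 360.2 0.0
   3 0.0 0.0 [ 0.54  1.18 -0.38  1.23 -0.62  1.42  0.76] 0.0 0.16 pl [ 0.53  1.3  -0.37  1.19 -0.6   1.36  0.82] 0.0 0.38 ret 0.0 0.41
72 pre [ 0.39  0.79 -0.06  1.96  0.21  0.08  1.44] 0.0 0.04 g [ 0.36  0.99 -0.02  1.88  0.21  0.04  1.43] 33.7 0.0
   1 0.0 0.03 [-0.58  1.12  0.19  1.65  1.07  1.25  2.01] 0.0 0.32 pl [-0.58  1.26  0.18  1.61  1.08  1.21  1.92] 0.0 0.67 ret 0.0 0.66
   2 0.0 0.03 [ 1.54  2.08 -1.47  2.51 -1.    0.04  0.83] 406.6 0.0 pl [ 1.54  2.08 -1.47  2.45 -1.    0.04  1.2 ] 393.8 0.0 ret 343.9 0.0
   3 0.0 0.03 [ 0.54  1.24 -0.37  1.19 -0.7   1.51  0.79] 0.0 0.3 pl [ 0.53  1.36 -0.35  1.1
[... 434 characters left out ...]
 3 0.0 0.16 [ 0.55  1.29 -0.36  1.15 -0.75  1.59  0.81] 0.0 0.25 pl [ 0.54  1.42 -0.35  1.08 -0.72  1.56  0.87] 0.0 0.25 ret 0.1 0.23
85 pre [ 0.41  0.84 -0.12  1.67  0.16  0.55  1.49] 0.0 0.51 g [ 0.39  1.02 -0.09  1.66  0.18  0.38  1.47] 0.0 0.34
   1 0.0 0.38 [-0.58  1.23  0.16  1.61  1.16  1.47  1.91] 0.0 0.62 pl [-0.57  1.38  0.14  1.53  1.15  1.45  1.85] 0.0 0.63 ret 0.0 0.49
   2 0.0 0.38 [ 1.55  2.08 -1.47  2.49 -1.    0.04  1.3 ] 365.8 0.0 pl [ 1.55  2.08 -1.47  2.4  -1.    0.04  1.63] 343.4 0.0 ret 333.9 0.0
   3 0.0 0.38 [ 0.55  1.35 -0.36  1.11 -0.81  1.68  0.83] 0.0 0.19 pl [ 0.54  1.48 -0.35  1.02 -0.78  1.67  0.88] 0.0 0.19 ret 0.1 0.12
real	0m5.652s
user	0m6.106s
sys	0m0.112s
```

β≈80° at the grasp, on the flipped branch, followed by placing with the fingers horizontal and coming from the reader's right, keeps every joint within its range. I'll go back through pointing down.

Run:
```python
from sim import *
def frm(xyaw):
    x=np.array([np.cos(xyaw),np.sin(xyaw),0]); f=np.array([0,0,-1.]); return np.stack([x,f,np.cross(x,f)],1)
p,C=plan(np.array([480,-250,300.]),frm(BY),14)
p,C=plan(np.array([520,-250,250.]),frm(BY+np.radians(70)),8,p,C)
X=[z for z in [np.load('pics/side0.npz')]][0]; P=pts(X['d'],X)
print('beaker px',P[150:175,322:342].reshape(-1,3)[::60].round(0).tolist())
```

```text
dr/row [1.9, -6.6, 2.2] dist 63.9
[-4.0, -1.0, -1.0]
[-5.0, -1.0, -0.0]
[-5.0, -0.0, 0.0]
[-4.0, -0.0, 1.0]
[-4.0, -0.0, 1.0]
[-4.0, 0.0, 2.0]
[-4.0, 0.0, 2.0]
[-4.0, 1.0, 3.0]
[-3.0, 1.0, 3.0]
[-3.0, 1.0, 3.0]
[-3.0, 1.0, 4.0]
[-2.0, 2.0, 4.0]
[-2.0, 2.0, 4.0]
[-1.0, 2.0, 4.0]
ends [ 480.  -249.5  299.5]
dr/row [-0.1, -8.8, 0.0] dist 63.7
[5.0, 6.0, 1.0]
[5.0, 6.0, 1.0]
[5.0, 6.0, -0.0]
[5.0, 6.0, -1.0]
[5.0, 6.0, -2.0]
[4.0, 6.0, -2.0]
[4.0, 7.0, -3.0]
[3.0, 6.0, -4.0]
ends [ 519.9 -250.5  250.5]
beaker px [[635.0, 308.0, 67.0], [627.0, 264.0, 94.0], [627.0, 265.0, 83.0], [628.0, 271.0, 67.0], [628.0, 269.0, 59.0], [628.0, 269.0, 47.0], [629.0, 274.0, 33.0], [629.0, 272.0, 23.0], [630.0, 275.0, 9.0]]
```

Request:
{"fn": "carry_out", "kwargs": {
  "rows": [
    {"slide":[-4,-1,-1],"dr":[1.9,-6.6,2.2],"grip":100},
    {"slide":[-5,-1,0],"dr":[1.9,-6.6,2.2],"grip":100},
    {"slide":[-5,0,0],"dr":[1.9,-6.6,2.2],"grip":100},
    {"slide":[-4,0,1],"dr":[1.9,-6.6,2.2],"grip":100},
    {"slide":[-4,0,1],"dr":[1.9,-6.6,2.2],"grip":100},
    {"slide":[-4,0,2],"dr":[1.9,-6.6,2.2],"grip":100},
    {"slide":[-4,0,2],"dr":[1.9,-6.6,2.2],"grip":100},
    {"slide":[-4,1,3],"dr":[1.9,-6.6,2.2],"grip":100}
  ]
}}

```text
clock: 4.1
position: [475.6, -274.6, 312.0]
orientation: [-1.674, -0.269, -0.964]
ft_force: [-0.5, -0.3, 1.1]
opening: 88.6
```

Request:
{"fn": "carry_out", "kwargs": {
  "rows": [
    {"slide":[-3,1,3],"dr":[1.9,-6.6,2.2],"grip":100},
    {"slide":[-3,1,3],"dr":[1.9,-6.6,2.2],"grip":100},
    {"slide":[-3,1,4],"dr":[1.9,-6.6,2.2],"grip":100},
    {"slide":[-2,2,4],"dr":[1.9,-6.6,2.2],"grip":100},
    {"slide":[-2,2,4],"dr":[1.9,-6.6,2.2],"grip":100},
    {"slide":[-1,2,4],"dr":[1.9,-6.6,2.2],"grip":100},
    {"slide":[5,6,1],"dr":[0,-8.8,0],"grip":100},
    {"slide":[5,6,1],"dr":[0,-8.8,0],"grip":100}
  ]
}}

```text
clock: 5.1
position: [489.8, -250.4, 286.9]
orientation: [-1.561, -0.0, 0.027]
ft_force: [0.2, 0.0, -0.1]
opening: 88.1
```

Request:
{"fn": "carry_out", "kwargs": {
  "rows": [
    {"slide":[5,6,0],"dr":[0,-8.8,0],"grip":100},
    {"slide":[5,6,-1],"dr":[0,-8.8,0],"grip":100},
    {"slide":[5,6,-2],"dr":[0,-8.8,0],"grip":100},
    {"slide":[4,6,-2],"dr":[0,-8.8,0],"grip":100},
    {"slide":[4,7,-3],"dr":[0,-8.8,0],"grip":100},
    {"slide":[3,6,-4],"dr":[0,-8.8,0],"grip":100},
    {"slide":[0,0,0],"dr":[0,0,0],"grip":100}
  ]
}}

```text
clock: 5.98
position: [519.5, -250.8, 249.7]
orientation: [-1.565, -0.008, 0.942]
ft_force: [-1.2, -0.1, 0.0]
opening: 88.3
```

```bash
cat > g.py <<'E'
from sim import *
s=st(); q=np.array(s['joints']); print('fk check',fk(q)[0].round(1))
be=np.radians(80); p,T,g=grasp(be,-1)
print('final TCP',p.round(1))
q3,e3,m3=follow(q,p-90*T[:,1],T,8); q4,e4,m4=follow(q3,p,T,5); print(q3.round(2),e3,m3,q4.round(2),e4,m4)
a,C=plan(p-90*T[:,1],T,6)
plan(p,T,5,a,C)
E
python3 g.py
```

```text
{'clock': 5.975, 'joints': [0.4, 0.637, -0.043, 1.727, 0.023, 0.782, 1.291], 'position': [519.54, -250.807, 249.687], 'orientation': [-1.565, -0.008, 0.942], 'ft_force': [-1.198, -0.143, 0.04], 'opening': 88.323}
fk check [ 519.7 -250.6  249.6]
final TCP [ 604.  -264.3   31. ]
[ 0.4   0.85 -0.1   1.78  0.18  0.35  1.47] 0.001984433148084629 0.30544349965247947 [ 0.38  1.   -0.06  1.75  0.19  0.22  1.46] 0.004021503465527275 0.18171937036843322
dr/row [-1.7, -3.3, -0.2] dist 147.8
[5.0, 22.0, -10.0]
[5.0, 22.0, -10.0]
[4.0, 22.0, -10.0]
[4.0, 23.0, -9.0]
[3.0, 23.0, -9.0]
[2.0, 23.0, -8.0]
ends [ 589.  -259.8  119.1]
dr/row [0.0, -0.0, -0.0] dist 89.5
[-0.0, 18.0, -0.0]
[-0.0, 18.0, -0.0]
[-0.0, 18.0, -0.0]
[-0.0, 18.0, -0.0]
[-0.0, 18.0, -0.0]
ends [ 604.  -264.2   30.5]
```

Request:
{"fn": "carry_out", "kwargs": {
  "rows": [
    {"slide":[5,22,-10],"dr":[-1.7,-3.3,-0.2],"grip":100},
    {"slide":[5,22,-10],"dr":[-1.7,-3.3,-0.2],"grip":100},
    {"slide":[4,22,-10],"dr":[-1.7,-3.3,-0.2],"grip":100},
    {"slide":[4,23,-9],"dr":[-1.7,-3.3,-0.2],"grip":100},
    {"slide":[3,23,-9],"dr":[-1.7,-3.3,-0.2],"grip":100},
    {"slide":[2,23,-8],"dr":[-1.7,-3.3,-0.2],"grip":100},
    {"slide":[0,0,0],"dr":[0,0,0],"grip":100}
  ]
}}

```text
clock: 6.85
position: [588.3, -259.5, 118.5]
orientation: [-1.743, 0.001, 1.286]
ft_force: [-0.4, 0.9, -0.0]
opening: 88.0
```

Run:
```python
from sim import *
s=st(); be=np.radians(80); p,T,g=grasp(be,-1); print('err deg',np.degrees(R.from_matrix(Rm(s['orientation']).T@T).as_rotvec()).round(1))
plan(p,T,5)
snap('wrist','w1')
```

```text
{'clock': 6.85, 'joints': [0.402, 0.847, -0.093, 1.785, 0.178, 0.343, 1.47], 'position': [588.29, -259.538, 118.468], 'orientation': [-1.743, 0.001, 1.286], 'ft_force': [-0.356, 0.89, -0.031], 'opening': 88.028}
err deg [-0.1 -0.1 -0.1]
dr/row [-0.0, -0.0, -0.0] dist 89.0
[-0.0, 18.0, -0.0]
[-0.0, 18.0, -0.0]
[-0.0, 18.0, -0.0]
[-0.0, 18.0, -1.0]
[-0.0, 17.0, -0.0]
ends [ 603.9 -264.2   31. ]
```

View pics/w1.png

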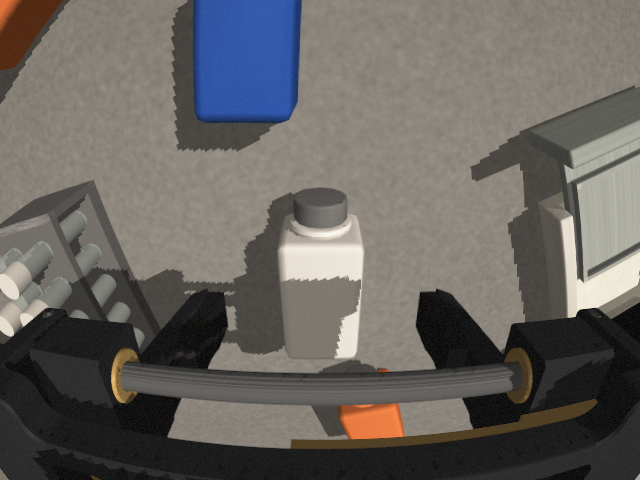

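The wrist view shows the white bottle, cap at (320,207) and body at (321,290), centred between the fingertips at columns 225 and 420. I'll descend and grip.

Request:
{"fn": "carry_out", "kwargs": {
  "rows": [
    {"slide":[0,18,0],"dr":[0,0,0],"grip":100},
    {"slide":[0,18,0],"dr":[0,0,0],"grip":100},
    {"slide":[0,18,0],"dr":[0,0,0],"grip":100},
    {"slide":[0,18,0],"dr":[0,0,0],"grip":100},
    {"slide":[0,17,0],"dr":[0,0,0],"grip":100},
    {"slide":[0,0,0],"dr":[0,0,0],"grip":100}
  ]
}}

```text
clock: 7.65
position: [603.7, -264.0, 30.5]
orientation: [-1.745, 0.001, 1.289]
ft_force: [0.2, 0.7, 0.9]
opening: 88.1
```

Request:
{"fn": "carry_out", "kwargs": {
  "rows": [
    {"slide":[0,0,0],"dr":[0,0,0],"grip":50},
    {"slide":[0,0,0],"dr":[0,0,0],"grip":50},
    {"slide":[0,0,0],"dr":[0,0,0],"grip":45},
    {"slide":[0,0,0],"dr":[0,0,0],"grip":45},
    {"slide":[0,0,0],"dr":[0,0,0],"grip":45},
    {"slide":[0,0,0],"dr":[0,0,0],"grip":45}
  ],
  "newtons": 35
}}

```text
clock: 8.4
position: [604.6, -264.5, 32.7]
orientation: [-1.748, 0.001, 1.289]
ft_force: [-1.9, 0.4, 3.2]
opening: 49.4
```

```bash
cat > l.py <<'E'
from sim import *
s=st(); be=np.radians(80); p,T,g=grasp(be,-1); p0=np.array(s['position'])
q=np.array(s['joints'])
psi=RY+3*np.pi/2-np.radians(10); at=rd(-48,0,26+46)
pl=lambda dz: placed(be,-1,psi,dz,at=at)
q5,e,m=follow(q,p0+[0,0,150],T,6); print(e,m)
p6,T6=pl(90); q6,e,m=follow(q5,p6,T6,18); print(q6.round(2),e,m)
p7,_=pl(5); q7,e,m=follow(q6,p7,T6,5); print(q7.round(2),p7,T6[:,1],e,m)
a,C=plan(p0+[0,0,150],T,5)
plan(p6,T6,16,a,C)
E
python3 l.py
```

```text
{'clock': 8.4, 'joints': [0.383, 1.0, -0.063, 1.75, 0.191, 0.22, 1.459], 'position': [604.576, -264.541, 32.725], 'orientation': [-1.748, 0.001, 1.289], 'ft_force': [-1.944, 0.412, 3.178], 'opening': 49.403}
0.010796295636367173 0.2231934497284804
[ 0.63  1.26 -0.41  1.33 -0.84  1.41  0.88] 0.02328946778413054 0.1556977934846031
[ 0.62  1.39 -0.39  1.27 -0.82  1.39  0.94] [630.05505634 -46.24183186 103.52094453] [ 0.00515642  0.98479425 -0.17364818] 0.006243366122962649 0.16122146526893544
dr/row [0.0, 0.0, -0.0] dist 150.0
[-0.0, -30.0, -5.0]
[-0.0, -29.0, -5.0]
[-0.0, -30.0, -5.0]
[-0.0, -29.0, -6.0]
[-0.0, -30.0, -5.0]
ends [ 604.2 -264.2  183. ]
dr/row [4.8, 4.2, -2.9] dist 219.6
[14.0, -1.0, 2.0]
[13.0, 0.0, 3.0]
[13.0, 1.0, 4.0]
[13.0, 2.0, 5.0]
[12.0, 3.0, 6.0]
[11.0, 4.0, 6.0]
[11.0, 6.0, 6.0]
[10.0, 7.0, 7.0]
[9.0, 8.0, 7.0]
[8.0, 8.0, 7.0]
[7.0, 10.0, 7.0]
[6.0, 10.0, 6.0]
[6.0, 11.0, 6.0]
[4.0, 12.0, 5.0]
[4.0, 13.0, 4.0]
[2.0, 13.0, 4.0]
ends [629.6 -46.  188.4]
```

Request:
{"fn": "carry_out", "kwargs": {
  "rows": [
    {"slide":[0,-15,-3],"dr":[0,0,0],"grip":45},
    {"slide":[0,-29,-5],"dr":[0,0,0],"grip":45},
    {"slide":[0,-30,-5],"dr":[0,0,0],"grip":45},
    {"slide":[0,-29,-6],"dr":[0,0,0],"grip":45},
    {"slide":[0,-30,-5],"dr":[0,0,0],"grip":45},
    {"slide":[0,-15,-3],"dr":[0,0,0],"grip":45},
    {"slide":[0,0,0],"dr":[0,0,0],"grip":45}
  ]
}}

```text
clock: 9.28
position: [605.4, -264.6, 183.7]
orientation: [-1.749, 0.001, 1.289]
ft_force: [-0.3, 0.3, -2.5]
opening: 49.5
```

```bash
python3 log.py
```

```text
{'clock': 9.275, 'joints': [0.418, 0.767, -0.125, 1.699, 0.162, 0.507, 1.49], 'position': [605.392, -264.585, 183.733], 'orientation': [-1.749, 0.001, 1.289], 'ft_force': [-0.323, 0.254, -2.535], 'opening': 49.487}
```

Request:
{"fn": "carry_out", "kwargs": {
  "rows": [
    {"slide":[14,-1,2],"dr":[4.8,4.2,-2.9],"grip":45},
    {"slide":[13,0,3],"dr":[4.8,4.2,-2.9],"grip":45},
    {"slide":[13,1,4],"dr":[4.8,4.2,-2.9],"grip":45},
    {"slide":[13,2,5],"dr":[4.8,4.2,-2.9],"grip":45},
    {"slide":[12,3,6],"dr":[4.8,4.2,-2.9],"grip":45},
    {"slide":[11,4,6],"dr":[4.8,4.2,-2.9],"grip":45},
    {"slide":[11,6,6],"dr":[4.8,4.2,-2.9],"grip":45},
    {"slide":[10,7,7],"dr":[4.8,4.2,-2.9],"grip":45}
  ]
}}

```text
clock: 10.28
position: [617.5, -155.0, 183.7]
orientation: [-0.952, -0.269, 0.634]
ft_force: [-0.4, 0.3, -2.8]
opening: 49.6
```

Request:
{"fn": "carry_out", "kwargs": {
  "rows": [
    {"slide":[9,8,7],"dr":[4.8,4.2,-2.9],"grip":45},
    {"slide":[8,8,7],"dr":[4.8,4.2,-2.9],"grip":45},
    {"slide":[7,10,7],"dr":[4.8,4.2,-2.9],"grip":45},
    {"slide":[6,10,6],"dr":[4.8,4.2,-2.9],"grip":45},
    {"slide":[6,11,6],"dr":[4.8,4.2,-2.9],"grip":45},
    {"slide":[4,12,5],"dr":[4.8,4.2,-2.9],"grip":45},
    {"slide":[4,13,4],"dr":[4.8,4.2,-2.9],"grip":45},
    {"slide":[2,13,4],"dr":[4.8,4.2,-2.9],"grip":45}
  ]
}}

```text
clock: 11.28
position: [630.1, -46.2, 185.3]
orientation: [-0.17, 0.019, -0.012]
ft_force: [-0.7, 0.7, -3.2]
opening: 49.6
```

Request:
{"fn": "carry_out", "kwargs": {
  "rows": [
    {"slide":[0,0,0],"dr":[0,0,0],"grip":45},
    {"slide":[0,0,0],"dr":[0,0,0],"grip":45}
  ]
}}

```text
clock: 11.52
position: [630.7, -46.7, 187.4]
orientation: [-0.172, 0.012, -0.009]
ft_force: [-0.2, -0.6, -2.9]
opening: 49.8
```

```bash
cat > v.py <<'E'
from h import *
import sys
t=sys.argv[1]; st(); a=snap('side','s'+t)[0]; b=snap('top','t'+t)[0]
A=cv2.resize(a[170:370,260:460],(400,400)); B=cv2.resize(b[120:280,250:410],(400,400)); cv2.imwrite(f'pics/c{t}.png',np.hstack([A,B])[:,:,::-1])
E
python3 v.py 2
```

```text
{'clock': 11.525, 'joints': [0.626, 1.263, -0.405, 1.327, -0.848, 1.417, 0.868], 'position': [630.719, -46.745, 187.388], 'orientation': [-0.172, 0.012, -0.009], 'ft_force': [-0.159, -0.611, -2.943], 'opening': 49.848}
```

View pics/c2.png

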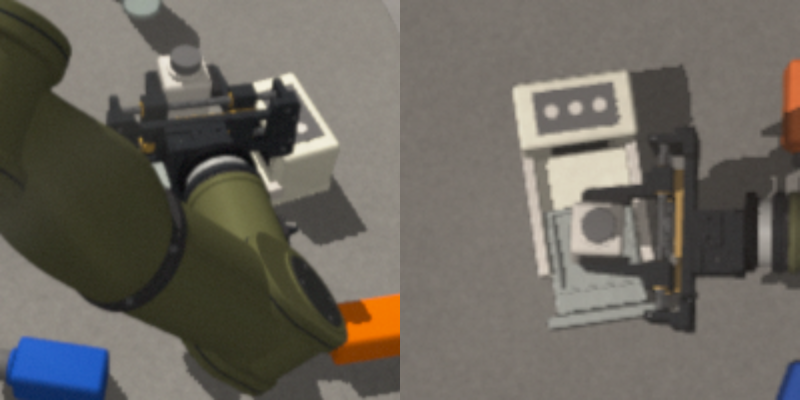

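The bottle is upright in the gripper, cap on top: cap at side crop (185,58) and top crop (601,223), over the tray. I'll check where it hangs before lowering.

```bash
cat > b.py <<'E'
from h import *
import sys
f,zl,zh=sys.argv[1],float(sys.argv[2]),float(sys.argv[3])
for n in 'ts':
    z=np.load(f'pics/{n}{f}.npz'); P=pts(z['d'],z); hsv=cv2.cvtColor(z['p'],cv2.COLOR_RGB2HSV)
    p0=rd(-44,0,0) if len(sys.argv)<5 else rd(-9,0,0)
    near=np.hypot(P[...,0]-p0[0],P[...,1]-p0[1])<45
    q=near&(P[...,2]>zl)&(P[...,2]<zh); X=P[q]
    k=q.astype(np.uint8); _,l,s_,_=cv2.connectedComponentsWithStats(k); X=P[l==1+s_[1:,4].argmax()]
    c,r=cv2.minEnclosingCircle(X[:,:2].astype(np.float32)); d=np.array(c)-RO[:2]; cs,sn=np.cos(RY),np.sin(RY)
    print(n,len(X),'cap centre',np.round(c,1),'r',round(r,1),'z',np.percentile(X[:,2],[50,95]).round(1),'reader xy',np.round([cs*d[0]+sn*d[1],-sn*d[0]+cs*d[1]],1))
E
python3 b.py 2 205 250
python3 - <<'E'
from sim import *
s=env.read_state(); psi=RY+3*np.pi/2-np.radians(10)
p7,T7=placed(np.radians(80),-1,psi,5,at=rd(-48,0,72)); print('err',np.degrees(R.from_matrix(Rm(s['orientation']).T@T7).as_rotvec()).round(1)); plan(p7,T7,6)
E
```

```text
t 367 cap centre [630.6 -38.6] r 30.9 z [212.4 229.7] reader xy [-47.2   1.6]
s 438 cap centre [632.2 -40.9] r 32.0 z [214.1 229.4] reader xy [-46.  -1.]
err [-0.1 -0.7  0.1]
dr/row [-0.0, -0.1, 0.0] dist 84.8
[-0.0, 2.0, -14.0]
[-0.0, 3.0, -14.0]
[-0.0, 2.0, -14.0]
[-0.0, 3.0, -14.0]
[-0.0, 2.0, -14.0]
[-0.0, 3.0, -13.0]
ends [630.5 -46.1 104. ]
```

Request:
{"fn": "carry_out", "kwargs": {
  "rows": [
    {"slide":[0,2,-14],"dr":[0,-0.1,0],"grip":45},
    {"slide":[0,3,-14],"dr":[0,-0.1,0],"grip":45},
    {"slide":[0,2,-14],"dr":[0,-0.1,0],"grip":45},
    {"slide":[0,3,-14],"dr":[0,-0.1,0],"grip":45},
    {"slide":[0,2,-14],"dr":[0,-0.1,0],"grip":45},
    {"slide":[0,2,-10],"dr":[0,-0.1,0],"grip":45},
    {"slide":[0,0,-3],"dr":[0,-0.1,0],"grip":45},
    {"slide":[0,0,0],"dr":[0,0,0],"grip":45}
  ]
}}

```text
clock: 12.62
position: [629.8, -46.5, 104.1]
orientation: [-0.17, 0.001, -0.007]
ft_force: [-0.4, -0.8, -1.6]
opening: 49.5
```

Request:
{"fn": "carry_out", "kwargs": {
  "rows": [
    {"slide":[0,0.3,-1.5],"dr":[0,0,0],"grip":45},
    {"slide":[0,0.3,-1.5],"dr":[0,0,0],"grip":45},
    {"slide":[0,0,0],"dr":[0,0,0],"grip":45}
  ]
}}

```text
clock: 13.0
position: [629.7, -46.3, 101.0]
orientation: [-0.17, 0.001, -0.007]
ft_force: [-0.9, 0.1, -2.8]
opening: 49.7
```

Request:
{"fn": "carry_out", "kwargs": {
  "rows": [
    {"slide":[0,0.3,-1.5],"dr":[0,0,0],"grip":45},
    {"slide":[0,0,0],"dr":[0,0,0],"grip":45}
  ]
}}

```text
clock: 13.25
position: [629.7, -46.2, 99.3]
orientation: [-0.17, 0.001, -0.007]
ft_force: [0.1, -0.7, -2.4]
opening: 49.6
```

```bash
python3 v.py 3; python3 b.py 3 120 170
```

```text
{'clock': 13.25, 'joints': [0.618, 1.401, -0.392, 1.26, -0.819, 1.393, 0.942], 'position': [629.66, -46.237, 99.32], 'orientation': [-0.17, 0.001, -0.007], 'ft_force': [0.13, -0.742, -2.414], 'opening': 49.591}
t 207 cap centre [627.9 -37. ] r 25.8 z [136.8 142.4] reader xy [-49.6   3.6]
s 287 cap centre [631.1 -38.9] r 28.7 z [135.3 142.1] reader xy [-46.8   1.2]
```

Request:
{"fn": "carry_out", "kwargs": {
  "rows": [
    {"slide":[0,0.2,-1],"dr":[0,0,0],"grip":45},
    {"slide":[0,0.2,-1],"dr":[0,0,0],"grip":45},
    {"slide":[0,0,0],"dr":[0,0,0],"grip":45}
  ]
}}

```text
clock: 13.72
position: [629.8, -46.0, 98.4]
orientation: [-0.168, 0.001, -0.006]
ft_force: [-2.4, -1.7, 3.0]
opening: 49.7
```

Request:
{"fn": "carry_out", "kwargs": {
  "rows": [
    {"slide":[0,0.2,-1],"dr":[0,0,0],"grip":45},
    {"slide":[0,0,0],"dr":[0,0,0],"grip":45}
  ]
}}

```text
clock: 13.98
position: [629.8, -45.9, 98.3]
orientation: [-0.166, 0.0, -0.006]
ft_force: [-2.7, -1.8, 5.7]
opening: 49.7
```

Request:
{"fn": "carry_out", "kwargs": {
  "rows": [
    {"slide":[0,-0.2,1],"dr":[0,0,0],"grip":45},
    {"slide":[0,0,0],"dr":[0,0,0],"grip":60},
    {"slide":[0,0,0],"dr":[0,0,0],"grip":80},
    {"slide":[0,0,0],"dr":[0,0,0],"grip":100},
    {"slide":[0,0,0],"dr":[0,0,0],"grip":100},
    {"slide":[0,0,0],"dr":[0,0,0],"grip":100}
  ]
}}

```text
clock: 14.72
position: [629.7, -46.2, 97.3]
orientation: [-0.17, 0.001, -0.007]
ft_force: [0.4, -0.1, 0.7]
opening: 88.0
```

Request:
{"fn": "carry_out", "kwargs": {
  "rows": [
    {"slide":[0,-8,0],"dr":[0,0,0],"grip":100},
    {"slide":[0,-15,0],"dr":[0,0,0],"grip":100},
    {"slide":[0,-20,0],"dr":[0,0,0],"grip":100},
    {"slide":[0,-22,0],"dr":[0,0,0],"grip":100},
    {"slide":[0,-22,0],"dr":[0,0,0],"grip":100},
    {"slide":[0,-22,0],"dr":[0,0,0],"grip":100},
    {"slide":[0,0,0],"dr":[0,0,0],"grip":100}
  ]
}}

```text
clock: 15.6
position: [629.1, -156.6, 115.5]
orientation: [-0.173, 0.0, -0.01]
ft_force: [0.1, 0.1, -0.9]
opening: 88.2
```

```bash
python3 v.py 4; python3 b.py 4 120 170
```

```text
{'clock': 15.6, 'joints': [0.702, 1.426, -0.345, 1.037, -0.758, 1.614, 0.844], 'position': [629.06, -156.626, 115.506], 'orientation': [-0.173, 0.0, -0.01], 'ft_force': [0.118, 0.134, -0.938], 'opening': 88.222}
t 196 cap centre [632.2 -36.7] r 23.4 z [135.7 141.6] reader xy [-45.3   3.2]
s 262 cap centre [632.2 -39. ] r 27.3 z [136.4 141. ] reader xy [-45.7   0.9]
```

View pics/c4.png

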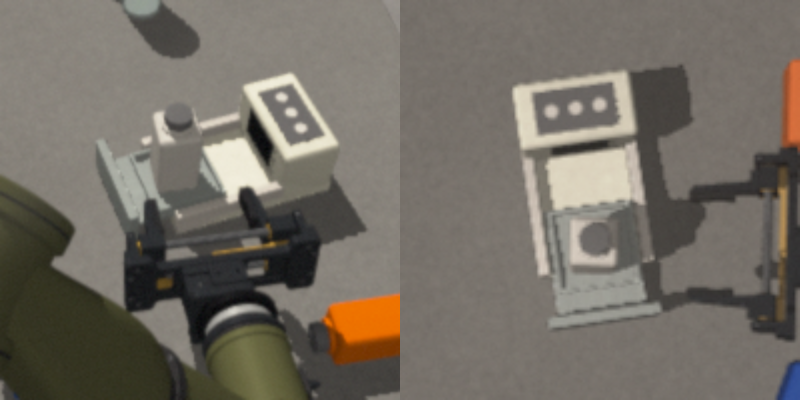

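The bottle stands upright inside the rim, cap at side crop (180,117) and top crop (595,240), and the gripper is clear of it. Next I'll go round to the front and push with closed fingers, tool near vertical.

Run:
```python
from sim import *
s=env.read_state(); q=np.array(s['joints']); T=tool(RY,np.radians(84),-1)
w=[(np.array([520,-240,230.]),15),(rd(-165,0,150),6),(rd(-165,0,47),5),(rd(-88,0,47),10)]
a=b=None
for p,n in w:
    q,e,m=follow(q,p,T,n); print(q.round(2),round(e,2),round(m,2))
for p,n in w[:3]: a,b=plan(p,T,n,a,b)
```

```text
[ 0.59  0.64 -0.34  1.83  0.27  0.62  1.85] 0.04 0.32
[ 0.14  0.71 -0.16  2.07  0.3   0.28  1.47] 0.01 0.24
[ 0.06  0.91 -0.04  2.11  0.34  0.04  1.44] 8.41 0.0
[ 0.08  0.94 -0.11  1.89  0.32  0.22  1.45] 0.0 0.02
dr/row [-4.1, -5.7, 4.3] dist 179.9
[-7.0, -7.0, 7.0]
[-7.0, -7.0, 7.0]
[-7.0, -7.0, 7.0]
[-7.0, -7.0, 7.0]
[-7.0, -7.0, 7.0]
[-6.0, -7.0, 7.0]
[-6.0, -7.0, 8.0]
[-6.0, -7.0, 8.0]
[-6.0, -7.0, 8.0]
[-5.0, -7.0, 8.0]
[-5.0, -8.0, 8.0]
[-5.0, -8.0, 7.0]
[-5.0, -8.0, 8.0]
[-5.0, -7.0, 7.0]
[-5.0, -8.0, 7.0]
ends [ 520.4 -240.3  229.9]
dr/row [-0.0, -0.1, 0.1] dist 197.3
[30.0, 14.0, -2.0]
[30.0, 14.0, -3.0]
[30.0, 14.0, -3.0]
[30.0, 14.0, -3.0]
[29.0, 13.0, -2.0]
[30.0, 13.0, -3.0]
ends [514.9 -59.5 150.5]
dr/row [-0.0, 0.0, -0.0] dist 103.5
[-0.0, 21.0, 2.0]
[-0.0, 20.0, 2.0]
[-0.0, 21.0, 2.0]
[-0.0, 20.0, 2.0]
[-0.0, 21.0, 3.0]
ends [514.4 -60.   46.9]
```

Run:
```python
from sim import *
s=env.read_state(); q=np.array(s['joints']); T=tool(RY,np.radians(90),-1)
w=[(np.array([520,-240,230.]),15),(rd(-160,0,150),6),(rd(-160,0,47),5),(rd(-88,0,47),10)]
a=b=None
for p,n in w:
    q,e,m=follow(q,p,T,n); print(q.round(2),round(e,2),round(m,2))
for p,n in w[:2]: a,b=plan(p,T,n,a,b)
```

```text
[ 0.55  0.67 -0.33  1.76  0.3   0.77  1.81] 0.03 0.32
[ 0.16  0.73 -0.23  1.97  0.34  0.47  1.43] 0.01 0.43
[ 0.1   0.92 -0.12  2.    0.4   0.24  1.37] 0.0 0.2
[ 0.11  0.96 -0.18  1.79  0.37  0.42  1.4 ] 0.0 0.22
dr/row [-3.8, -5.4, 4.6] dist 179.9
[-7.0, -7.0, 7.0]
[-7.0, -7.0, 7.0]
[-7.0, -7.0, 7.0]
[-7.0, -7.0, 7.0]
[-7.0, -7.0, 7.0]
[-7.0, -6.0, 8.0]
[-6.0, -6.0, 8.0]
[-6.0, -7.0, 8.0]
[-6.0, -6.0, 8.0]
[-6.0, -7.0, 8.0]
[-5.0, -7.0, 8.0]
[-5.0, -7.0, 8.0]
[-5.0, -7.0, 9.0]
[-5.0, -7.0, 8.0]
[-5.0, -6.0, 9.0]
ends [ 519.7 -240.2  229.6]
dr/row [-0.1, -0.0, 0.0] dist 197.8
[30.0, 13.0, -5.0]
[30.0, 13.0, -5.0]
[30.0, 13.0, -5.0]
[29.0, 14.0, -5.0]
[30.0, 13.0, -5.0]
[29.0, 14.0, -6.0]
ends [519.8 -59.4 149.9]
```

Request:
{"fn": "carry_out", "kwargs": {
  "rows": [
    {"slide":[-7,-7,7],"dr":[-3.8,-5.4,4.6],"grip":50},
    {"slide":[-7,-7,7],"dr":[-3.8,-5.4,4.6],"grip":20},
    {"slide":[-7,-7,7],"dr":[-3.8,-5.4,4.6],"grip":0},
    {"slide":[-7,-7,7],"dr":[-3.8,-5.4,4.6],"grip":0},
    {"slide":[-7,-7,7],"dr":[-3.8,-5.4,4.6],"grip":0},
    {"slide":[-7,-6,8],"dr":[-3.8,-5.4,4.6],"grip":0},
    {"slide":[-6,-6,8],"dr":[-3.8,-5.4,4.6],"grip":0},
    {"slide":[-6,-7,8],"dr":[-3.8,-5.4,4.6],"grip":0}
  ]
}}

```text
clock: 16.7
position: [570.7, -198.5, 178.0]
orientation: [-0.919, -0.334, 0.937]
ft_force: [1.0, 0.9, -0.4]
opening: 10.5
```

Request:
{"fn": "carry_out", "kwargs": {
  "rows": [
    {"slide":[-6,-6,8],"dr":[-3.8,-5.4,4.6],"grip":0},
    {"slide":[-6,-7,8],"dr":[-3.8,-5.4,4.6],"grip":0},
    {"slide":[-5,-7,8],"dr":[-3.8,-5.4,4.6],"grip":0},
    {"slide":[-5,-7,8],"dr":[-3.8,-5.4,4.6],"grip":0},
    {"slide":[-5,-7,9],"dr":[-3.8,-5.4,4.6],"grip":0},
    {"slide":[-5,-7,8],"dr":[-3.8,-5.4,4.6],"grip":0},
    {"slide":[-5,-6,9],"dr":[-3.8,-5.4,4.6],"grip":0},
    {"slide":[0,0,0],"dr":[0,0,0],"grip":0}
  ]
}}

```text
clock: 17.7
position: [518.2, -238.4, 230.4]
orientation: [-1.555, -0.004, 1.741]
ft_force: [0.1, -0.1, -0.5]
opening: 0.6
```

Run:
```python
from sim import *
s=st(); T=tool(RY,np.radians(90),-1); a=b=None
for p,n in [(rd(-160,0,150),6),(rd(-160,0,47),5)]: a,b=plan(p,T,n,a,b)
```

```text
{'clock': 17.7, 'joints': [0.546, 0.674, -0.336, 1.748, 0.299, 0.787, 1.803], 'position': [518.215, -238.432, 230.375], 'orientation': [-1.555, -0.004, 1.741], 'ft_force': [0.145, -0.137, -0.483], 'opening': 0.593}
dr/row [-0.1, 0.0, 0.0] dist 196.5
[29.0, 13.0, -5.0]
[29.0, 14.0, -6.0]
[30.0, 13.0, -5.0]
[29.0, 14.0, -6.0]
[30.0, 13.0, -5.0]
[29.0, 14.0, -6.0]
ends [520.1 -59.2 149.8]
dr/row [-0.1, 0.0, 0.0] dist 102.8
[-0.0, 21.0, -0.0]
[-0.0, 20.0, -0.0]
[-0.0, 21.0, 0.0]
[-0.0, 20.0, 0.0]
[-0.0, 21.0, 0.0]
ends [519.8 -58.8  46.8]
```

Request:
{"fn": "carry_out", "kwargs": {
  "rows": [
    {"slide":[29,13,-5],"dr":[-0.1,0,0],"grip":0},
    {"slide":[29,14,-6],"dr":[-0.1,0,0],"grip":0},
    {"slide":[30,13,-5],"dr":[-0.1,0,0],"grip":0},
    {"slide":[29,14,-6],"dr":[-0.1,0,0],"grip":0},
    {"slide":[30,13,-5],"dr":[-0.1,0,0],"grip":0},
    {"slide":[29,14,-6],"dr":[-0.1,0,0],"grip":0},
    {"slide":[0,0,0],"dr":[0,0,0],"grip":0}
  ]
}}

```text
clock: 18.58
position: [522.4, -57.5, 147.6]
orientation: [-1.565, -0.006, 1.743]
ft_force: [-0.2, 0.1, -0.1]
opening: 0.5
```

Request:
{"fn": "carry_out", "kwargs": {
  "rows": [
    {"slide":[0,21,0],"dr":[0,0,0],"grip":0},
    {"slide":[0,20,0],"dr":[0,0,0],"grip":0},
    {"slide":[0,21,0],"dr":[0,0,0],"grip":0},
    {"slide":[0,20,0],"dr":[0,0,0],"grip":0},
    {"slide":[0,21,0],"dr":[0,0,0],"grip":0},
    {"slide":[0,0,0],"dr":[0,0,0],"grip":0}
  ]
}}

```text
clock: 19.32
position: [521.5, -61.9, 44.7]
orientation: [-1.565, -0.003, 1.737]
ft_force: [-0.2, 0.1, 0.1]
opening: 0.5
```

```bash
cat > r.py <<'E'
from h import *
s=st(); d=np.array(s['position'])-RO; c,sn=np.cos(RY),np.sin(RY); print('reader',round(c*d[0]+sn*d[1],1),round(-sn*d[0]+c*d[1],1),d[2].round(1)); print(np.degrees(R.from_matrix(Rm(s['orientation']).T@tool(RY,np.pi/2,-1)).as_rotvec()).round(1)); f=s['ft_force']; print('F along',round(c*f[0]+sn*f[1],2))
E
python3 r.py; python3 v.py 5
```

```text
{'clock': 19.325, 'joints': [0.106, 0.926, -0.125, 1.993, 0.403, 0.253, 1.375], 'position': [521.49, -61.944, 44.691], 'orientation': [-1.565, -0.003, 1.737], 'ft_force': [-0.186, 0.059, 0.09], 'opening': 0.538}
reader -158.7 -3.0 44.7
[-0.4 -0.2  0.1]
F along -0.17
{'clock': 19.325, 'joints': [0.106, 0.926, -0.125, 1.993, 0.403, 0.253, 1.375], 'position': [521.49, -61.944, 44.691], 'orientation': [-1.565, -0.003, 1.737], 'ft_force': [-0.186, 0.059, 0.09], 'opening': 0.538}
```

View pics/c5.png

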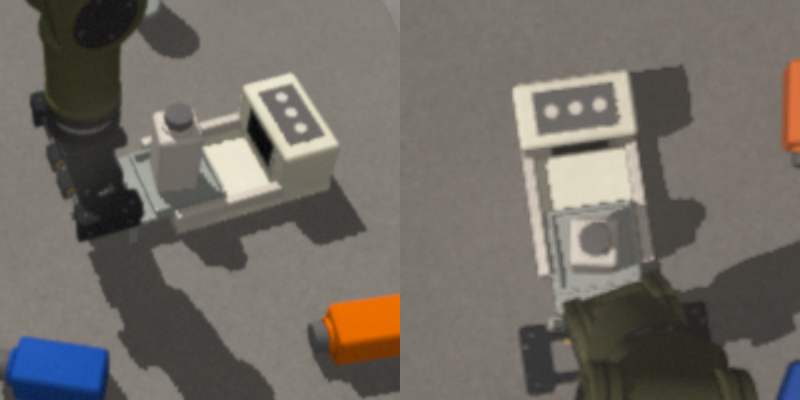

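Request:
{"fn": "carry_out", "kwargs": {
  "rows": [
    {"slide":[1,0,-6],"dr":[0,0,0],"grip":0},
    {"slide":[1,0,-5],"dr":[0,0,0],"grip":0},
    {"slide":[1,0,-4],"dr":[0,0,0],"grip":0},
    {"slide":[0,0,-3],"dr":[0,0,0],"grip":0},
    {"slide":[0,0,-3],"dr":[0,0,0],"grip":0},
    {"slide":[0,0,-3],"dr":[0,0,0],"grip":0},
    {"slide":[0,0,-3],"dr":[0,0,0],"grip":0},
    {"slide":[0,0,-3],"dr":[0,0,0],"grip":0}
  ]
}}

```text
clock: 20.42
position: [548.6, -53.3, 45.6]
orientation: [-1.563, -0.003, 1.739]
ft_force: [-5.9, 0.1, 2.8]
opening: 0.4
```

```bash
python3 r.py
```

```text
{'clock': 20.425, 'joints': [0.104, 0.938, -0.154, 1.912, 0.388, 0.329, 1.382], 'position': [548.58, -53.319, 45.59], 'orientation': [-1.563, -0.003, 1.739], 'ft_force': [-5.872, 0.069, 2.761], 'opening': 0.361}
reader -130.5 0.9 45.6
[-0.5 -0.1  0.2]
F along -5.78
```

Request:
{"fn": "carry_out", "kwargs": {
  "rows": [
    {"slide":[0,0,-3],"dr":[0,0,0],"grip":0},
    {"slide":[0,0,-3],"dr":[0,0,0],"grip":0},
    {"slide":[0,0,-3],"dr":[0,0,0],"grip":0},
    {"slide":[0,0,-3],"dr":[0,0,0],"grip":0},
    {"slide":[0,0,-3],"dr":[0,0,0],"grip":0},
    {"slide":[0,0,-3],"dr":[0,0,0],"grip":0}
  ]
}}

```text
clock: 21.18
position: [565.4, -50.6, 45.5]
orientation: [-1.561, -0.003, 1.738]
ft_force: [-7.2, -1.1, 5.8]
opening: 0.5
```

```bash
python3 r.py
```

```text
{'clock': 21.175, 'joints': [0.107, 0.949, -0.169, 1.859, 0.379, 0.375, 1.39], 'position': [565.409, -50.566, 45.457], 'orientation': [-1.561, -0.003, 1.738], 'ft_force': [-7.224, -1.143, 5.766], 'opening': 0.525}
reader -113.5 0.8 45.5
[-0.6 -0.1  0.2]
F along -7.31
```

Request:
{"fn": "carry_out", "kwargs": {
  "rows": [
    {"slide":[0,0,-3],"dr":[0,0,0],"grip":0},
    {"slide":[0,0,-3],"dr":[0,0,0],"grip":0},
    {"slide":[0,0,-3],"dr":[0,0,0],"grip":0},
    {"slide":[0,0,-3],"dr":[0,0,0],"grip":0},
    {"slide":[0,0,-3],"dr":[0,0,0],"grip":0},
    {"slide":[0,0,-2],"dr":[0,0,0],"grip":0}
  ]
}}

```text
clock: 21.92
position: [581.5, -47.8, 45.3]
orientation: [-1.559, -0.003, 1.738]
ft_force: [-7.9, -1.7, 6.5]
opening: 0.5
```

Request:
{"fn": "carry_out", "kwargs": {
  "rows": [
    {"slide":[0,0,-2],"dr":[0,0,0],"grip":0},
    {"slide":[0,0,-2],"dr":[0,0,0],"grip":0},
    {"slide":[0,0,0],"dr":[0,0,0],"grip":0}
  ]
}}

```text
clock: 22.3
position: [585.3, -47.2, 45.3]
orientation: [-1.559, -0.003, 1.738]
ft_force: [-8.2, -1.0, 7.1]
opening: 0.7
```

```bash
python3 r.py
```

```text
{'clock': 22.3, 'joints': [0.107, 0.963, -0.184, 1.797, 0.369, 0.428, 1.399], 'position': [585.309, -47.228, 45.267], 'orientation': [-1.559, -0.003, 1.738], 'ft_force': [-8.171, -0.956, 7.129], 'opening': 0.667}
reader -93.3 0.7 45.3
[-0.7 -0.1  0.2]
F along -8.22
```

Request:
{"fn": "carry_out", "kwargs": {
  "rows": [
    {"slide":[0,0,-1.5],"dr":[0,0,0],"grip":0},
    {"slide":[0,0,-1.5],"dr":[0,0,0],"grip":0},
    {"slide":[0,0,-1],"dr":[0,0,0],"grip":0},
    {"slide":[0,0,0],"dr":[0,0,0],"grip":0}
  ]
}}

```text
clock: 22.8
position: [586.6, -47.1, 45.0]
orientation: [-1.553, -0.002, 1.738]
ft_force: [-12.4, -1.3, 10.0]
opening: 0.3
```

Request:
{"fn": "carry_out", "kwargs": {
  "rows": [
    {"slide":[0,0,-1],"dr":[0,0,0],"grip":0},
    {"slide":[0,0,-1],"dr":[0,0,0],"grip":0},
    {"slide":[0,0,0],"dr":[0,0,0],"grip":0}
  ]
}}

```text
clock: 23.18
position: [586.6, -47.1, 44.8]
orientation: [-1.549, -0.002, 1.738]
ft_force: [-16.1, -1.7, 11.5]
opening: 0.2
```

The force is climbing with no further motion, so the tray is at its stop. I'll back off straight along the reader's axis.

Request:
{"fn": "carry_out", "kwargs": {
  "rows": [
    {"slide":[0,0,3],"dr":[0,0,0],"grip":0},
    {"slide":[0,0,3],"dr":[0,0,0],"grip":0},
    {"slide":[0,0,3],"dr":[0,0,0],"grip":0},
    {"slide":[0,0,3],"dr":[0,0,0],"grip":0},
    {"slide":[0,0,3],"dr":[0,0,0],"grip":0},
    {"slide":[0,0,4],"dr":[0,0,0],"grip":0},
    {"slide":[0,0,4],"dr":[0,0,0],"grip":0},
    {"slide":[0,0,4],"dr":[0,0,0],"grip":0}
  ]
}}

```text
clock: 24.18
position: [569.2, -49.7, 46.0]
orientation: [-1.569, -0.003, 1.739]
ft_force: [0.1, -0.3, 0.8]
opening: 0.3
```

```bash
python3 r.py
```

```text
{'clock': 24.175, 'joints': [0.106, 0.949, -0.169, 1.856, 0.38, 0.371, 1.389], 'position': [569.228, -49.654, 46.012], 'orientation': [-1.569, -0.003, 1.739], 'ft_force': [0.083, -0.346, 0.784], 'opening': 0.253}
reader -109.6 1.0 46.0
[-0.1 -0.1  0.2]
F along 0.02
```

Request:
{"fn": "carry_out", "kwargs": {
  "rows": [
    {"slide":[0,0,10],"dr":[0,0,0],"grip":0},
    {"slide":[0,0,15],"dr":[0,0,0],"grip":0},
    {"slide":[0,0,20],"dr":[0,0,0],"grip":0},
    {"slide":[0,-15,15],"dr":[0,0,0],"grip":0},
    {"slide":[0,-35,5],"dr":[0,0,0],"grip":0},
    {"slide":[0,-35,5],"dr":[0,0,0],"grip":0},
    {"slide":[0,-35,5],"dr":[0,0,0],"grip":0},
    {"slide":[0,0,0],"dr":[0,0,0],"grip":0}
  ]
}}

```text
clock: 25.18
position: [495.7, -63.0, 168.1]
orientation: [-1.572, -0.002, 1.738]
ft_force: [0.2, 0.5, 0.9]
opening: 0.3
```

```bash
python3 r.py; python3 v.py 6; python3 b.py 6 120 170 L
```

```text
{'clock': 25.175, 'joints': [0.189, 0.684, -0.247, 2.025, 0.343, 0.471, 1.426], 'position': [495.739, -63.01, 168.109], 'orientation': [-1.572, -0.002, 1.738], 'ft_force': [0.231, 0.464, 0.883], 'opening': 0.277}
reader -184.3 0.2 168.1
[ 0.1 -0.1  0.1]
F along 0.31
{'clock': 25.175, 'joints': [0.189, 0.684, -0.247, 2.025, 0.343, 0.471, 1.426], 'position': [495.739, -63.01, 168.109], 'orientation': [-1.572, -0.002, 1.738], 'ft_force': [0.231, 0.464, 0.883], 'opening': 0.277}
t 184 cap centre [664.3 -37.5] r 24.1 z [136.3 142.2] reader xy [-13.8  -3. ]
s 252 cap centre [668.3 -33.8] r 25.7 z [136.4 140.8] reader xy [-9.2 -0.1]
```

View pics/c6.png

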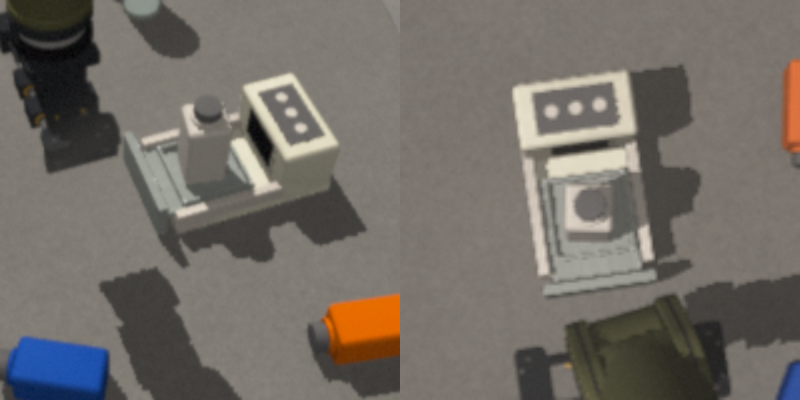

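The tray is in: plate at top crop (600,283), close to the rail ends, with the bottle upright at top crop (591,205). I'll wait another second, then measure the plate again.

Request:
{"fn": "carry_out", "kwargs": {
  "rows": [
    {"slide":[0,-20,10],"dr":[0,0,0],"grip":0},
    {"slide":[0,-20,10],"dr":[0,0,0],"grip":0},
    {"slide":[0,0,0],"dr":[0,0,0],"grip":0},
    {"slide":[0,0,0],"dr":[0,0,0],"grip":0},
    {"slide":[0,0,0],"dr":[0,0,0],"grip":0},
    {"slide":[0,0,0],"dr":[0,0,0],"grip":0},
    {"slide":[0,0,0],"dr":[0,0,0],"grip":0},
    {"slide":[0,0,0],"dr":[0,0,0],"grip":0}
  ]
}}

```text
clock: 26.28
position: [475.6, -66.1, 206.0]
orientation: [-1.568, -0.003, 1.739]
ft_force: [-0.6, -0.9, -0.4]
opening: 0.4
```

```bash
python3 v.py 7; python3 b.py 7 120 170 L
python3 - <<'E'
from h import *
c,s=np.cos(RY),np.sin(RY)
for f in ('t0','s0','s6','t7','s7'):
    if f=='t0': f='top0'
    if f=='s0': f='side0'
    z=np.load(f'pics/{f}.npz'); P=pts(z['d'],z)-RO; x=c*P[...,0]+s*P[...,1]; y=-s*P[...,0]+c*P[...,1]
    m=(np.abs(y)<55)&(P[...,2]>47)&(P[...,2]<60)&(x<-65)&(x>-140); print(f,m.sum(),'plate x',np.percentile(x[m],[5,50,95]).round(1))
# bystanders: compare depth of first and last pictures away from arm/reader
a=np.load('pics/top0.npz'); b=np.load('pics/t7.npz')
for n,(u,v,w) in dict(beaker=(202,206,18),wash=(135,235,18),rack=(487,240,28),blue=(410,285,22),or1=(414,163,22),or2=(463,322,22)).items():
    print(n,np.abs(a['p'][v-w:v+w,u-w:u+w].astype(int)-b['p'][v-w:v+w,u-w:u+w]).mean().round(1))
E
```

```text
{'clock': 26.275, 'joints': [0.226, 0.604, -0.286, 2.043, 0.312, 0.539, 1.457], 'position': [475.587, -66.084, 206.013], 'orientation': [-1.568, -0.003, 1.739], 'ft_force': [-0.565, -0.939, -0.442], 'opening': 0.435}
t 190 cap centre [662.9 -33.8] r 23.8 z [135.9 141.1] reader xy [-14.6   0.9]
s 256 cap centre [665.5 -34.2] r 23.6 z [136.9 141.6] reader xy [-12.1   0.1]
top0 186 plate x [-124.8 -119.3 -113.7]
side0 238 plate x [-123.6 -119.2 -112.5]
s6 234 plate x [-89.1 -84.5 -78. ]
t7 186 plate x [-90.1 -84.8 -78.9]
s7 236 plate x [-89.1 -84.5 -77.9]
beaker 10.5
wash 10.9
rack 21.4
blue 7.2
or1 9.7
or2 15.9
```

View pics/t7.png

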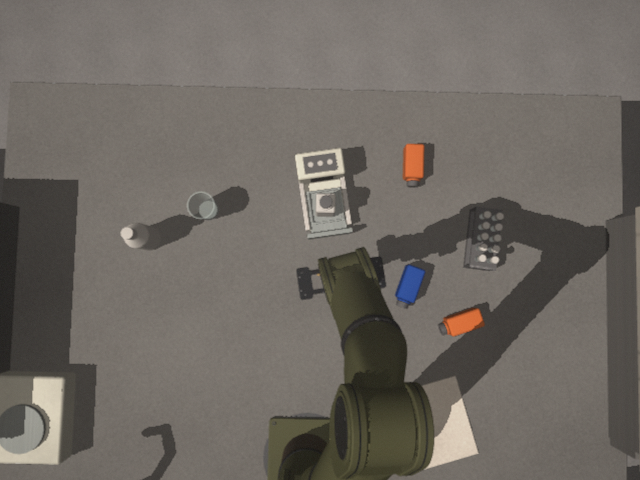

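The other items are where they were: beaker (202,206), washbottle (135,235), rack (487,240), blue (410,285), orange (414,163) and (463,322). The only differences are arm shadows. The robot is touching nothing, so I'm handing in.

```bash
python3 -c "
from rig import env
print(env.hand_in())"
```

```text
the job is handed in; nothing more can be done
None
```

The bottle is standing upright, cap on top, inside the reader's tray, and the tray is pushed in and latched. I handed the job in at about 26 s of the 61 s allowed.

- **Bottle:** I gripped the white bottle near its cap end, turned it upright in the air and lowered it until the wrist force showed contact, at about 8 N. Then I let go.
- **Tray:** I pushed the front plate with closed fingers until it stopped moving, with the force at 16 N along the push and 11 N vertical, then backed off.
- **Latch check:** more than a second after release the front plate had moved in 34.6 mm and stayed there, which matches the latched position of 35 mm.
- **Bottle check:** the cap top measured about 138–141 mm above the bench, as expected for a bottle standing in the tray. It had travelled in with the tray.
- **Other items:** in the last top picture they are all where they started. The raw colour comparison did differ, most at the rack. The picture shows the arm's shadow there, so I took that as the cause.
- **Small disagreement:** the two cameras put the cap centre 2–5 mm apart, which is about their accuracy.
- **What went wrong:** my first approach ran the wrist into two joint limits. I worked out the arm's geometry from its readings and changed posture before touching anything.

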